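# Put the shaving things back on their own mats

## Task

The four shaving things stand on each other's mats. Put each gently back on the middle of its own mat, upright: the tumbler on the round mat, the bowl on the square one, the brush (standing on its handle) on the cross-shaped one and the case on the oblong one, using the free slatted wooden board to park a thing on the way (nothing stays there). Never let anything tip over or drop, and leave the nail clipper alone.

Things in the scene. Friction and masses are not known exactly. Their poses are not given: they have to be found in the camera images.
- tumbler: Clear glass tumbler, open on top, 90 mm tall, 54 mm across at the foot and 62 mm at the rim, wall 3 mm; about 0.18 kg. It stands at the start on the oblong or the square mat; its own place is the round mat. Origin: centre of its underside; z up.
- brush: Shaving brush standing on its dark wooden handle, pale bristles up, 96 mm tall. Foot 38 mm across; straight round grip 28 mm across from 24 to 58 mm above the underside; bristles up to 40 mm across above that; about 0.09 kg. It stands at the start on the oblong or the square mat; its own place is the cross-shaped mat. Origin: centre of its underside; z up.
- case: Grey plastic shaving kit case, its lid clipped on (it stays on), 90 mm long (x; 96 mm over the end clips), 58 mm wide (y), 40 mm high; about 0.16 kg. It lies flat at the start on the round or the cross-shaped mat; its own place is the oblong mat. Origin: centre of its underside; z up.
- bowl: White ceramic shaving bowl, open on top, 46 mm tall, 66 mm across with upright sides from 26 mm above the underside to the rim, narrowing to 46 mm at the foot, wall 4 mm; about 0.2 kg. It stands at the start on the round or the cross-shaped mat; its own place is the square mat. Origin: centre of its underside; z up.
- round_mat: Thin black rubber mat, a disc 108 mm across, 5 mm thick: the tumbler's place. Fixed. Origin: its centre on the shelf, 5 mm below its upper face; z up.
- square_mat: Thin black rubber mat, 100 x 100 mm square, 5 mm thick: the bowl's place. Fixed. Origin: its centre on the shelf, 5 mm below its upper face; z up.
- oblong_mat: Thin black rubber mat, oblong, 140 mm (x) x 76 mm (y), 5 mm thick: the case's place. Fixed. Origin: its centre on the shelf, 5 mm below its upper face; z up.
- cross_mat: Thin black rubber mat shaped like a plus sign, 118 mm from end to end both ways with arms 54 mm wide, 5 mm thick: the brush's place. Fixed. Origin: its centre on the shelf, 5 mm below its upper face; z up.
- duckboard: Small slatted wooden board, 100 x 100 mm, 10 mm thick, bare at the start: the free spot. Fixed. Origin: its centre on the shelf, 10 mm below its upper face; z up.
- clipper: Chrome nail clipper, 58 x 13 mm, about 12 mm high, lying loose near the far edge of the shelf; to be left alone. Origin: centre of its underside; x along its length.
Mind the look-alikes: they are no part of the job. What is shaped like the bowl but orange is not meant.

How it is judged:
By the outcome, as a careful person would: the job done as asked, in the order asked, and still so for the second after the job is handed in, with the robot touching nothing.
It also fails if it takes over 136 s, if anything falls off the work surface, if the arm or the gripper's body presses on something with over 40 N, if the wrist force passes 120 N, or if a joint passes its speed limit or range.

## Robot

A 7-joint arm with a two-finger parallel gripper is mounted at the origin on the work surface. World frame = base frame: x ahead of the robot, y to its left, z up, the work surface at z = 0. Lengths are in m, angles in rad, forces in N, time in s.
With the tool pointing down it reaches from about 0.425 to 0.875 m from the base axis. Payload 4.7 kg.
Tool frame: the origin (TCP) lies on the centre line of the jaws, within the pads' length; the fingertips stand ahead of it and the grasp point (between the pads) lies 8 mm behind it (ctrl.finger_overhang is the x of the fingertips in the tool frame, in m); x points along the fingers, z is the direction in which the jaws open and shut, and the axes are right-handed (so a half turn about x gives the same grasp; the last joint's range is limited). The gripper opens to 87 mm and grips with 3 to 60 N. Pads are 19 mm wide; open, the fingers measure 117 mm over their backs; the gripper's body (75 mm by 190 mm) begins 51 mm behind the grasp point.
Start: joints at [1.194, 0.321, -0.07, 1.45, 0.023, 1.371, -0.057], TCP at [0.248, -0.601, 0.234] pointing down, gripper open.
Joint ranges: [-2.86, 2.86], [-0.3, 2.09], [-1.38, 1.24], [0.06, 2.45], [-1.56, 4.7], [0.09, 2.05], [-2.69, 2.69]. Speed limits (rad/s): [2.57, 2.57, 3.14, 3.14, 3.14, 3.14, 3.14].

## Interface

Orientations are given as a rotation vector (axis times angle).
In Python, from bench import readout, viewer, job, nets, ctrl gives the robot as it stands.
- The arm moves only by the shell command python3 -m creep 'ROWS' [FORCE]. ROWS is JSON, a list of rows, each an object with "linear": the shift along the tool's x, y, z in m, a list of three; "twist": the turn, a rotation vector about the tool's x, y, z in degrees, a list of three; "fingers": the gripper's target within -1 to 1 (shut at 1, half-way at 0, fully open at -1). A call has 1 to 8 rows; each row is the pose to reach, as a shift and turn from the pose commanded when the call began, along the tool's axes at that moment; what a row does not reach only later rows make up. A row lasts 1/12 s, in which the tool goes at most 41.7 mm and 7.16 degrees, less where a joint would pass 70% of its speed; a pose out of reach is approached as far as the arm can. A call with a gripper value outside its range is refused whole. The fingers move at their own pace and stop on an object; FORCE is the grip in N (left out, the last holds). Time passes only in rows, so rows that repeat a pose let the fingers close. It gives the time, the measured TCP pose, the force and the opening at its end, in the units of the state.
- readout.get_state(): the state, without advancing time (a new reading comes with each control period).
- viewer.get_image(name): name is "scene" or "top" or "wrist"; returns (picture, depth): 420x560x3 uint8, red, green, blue; 420x560 float32, m along the optical axis (not along the pixel's ray), 0 where there is no reading.
- viewer.camera_params(name): a dict with "K" (3x3 intrinsics, pixels), "k1" (the pictures are not rectified: a ray, as slopes to the right and down, at radius r is drawn at 1 + k1 r^2 times it, then the intrinsics apply), "cam_to_world" (4x4, takes a point from camera to world coordinates). Camera axes: x right, y down, z forward; pixel columns grow to the right and rows downward; lengths in m; the calibration is good to about 2 mm. A picture is of the moment at which its call begins: read the wrist's pose just before it. camera_params takes no time and is no camera call; for the wrist camera it gives the pose at the moment of the call.
- job.close_job(): hands the job in, once; it reports no verdict.
Trained networks look in the newest picture that a camera, given by its name, has taken for a name from the list of things; names that differ only in an ending like _2 or _b are one class to them, and where a whole thing is asked for, a point or a joint stands for the part that bears it (a point fixed in the world has none). Each returns a list of dicts, best first, with "conf" (0 to 1); they miss things now and then, are a little off and sometimes report something else, mostly with a low value. They report only what shows in the picture. A call takes as long as a camera call. They do not tell look-alikes from the thing itself.
- nets.boxes_of(camera, label): "centre" ([x, y, z] in m, in world coordinates, good to about 4 mm: the middle of the surface that is visible of it).
- nets.place_of(camera, label): "centre" ([x, y, z] in m, in world coordinates, good to about 4 mm: a listed point, or the origin of a listed thing).
The state is a dict: "time": time; "joint_positions": joint angles; "qd": joint speeds; "joint_torque": joint torques, N m; "position": TCP position; "tool_rot": TCP orientation; "ft_force": force on the tool from outside, world axes, zero at the start; "torque": the same for the moment, N m; "grip_width": opening from 0.0 (shut) to 1.0 (fully open).
Only numpy, scipy, OpenCV 4.12 (cv2) and the standard library are available. Lean on these libraries where they do the work, as an engineer would, in place of code of your own. Each camera call takes 0.05 s, during which the arm holds its last target.

## Working session

There is one attempt and no reset: what is moved stays moved. The work goes in short steps, Python scripts to look and compute and a shell command to move; the robot and the scene stay as the last step left them, time stands still between calls to the robot, and variables do not carry over. Pictures are saved under pics/ and viewed, and the job is handed in when it is done.

```bash
ls; mkdir -p pics; python3 - <<'E'
from bench import readout, viewer, nets, ctrl
import cv2, numpy as np
print(readout.get_state()); print(ctrl.finger_overhang)
for n in ("scene","top","wrist"):
    im,d=viewer.get_image(n); cv2.imwrite(f"pics/{n}0.png",im[:,:,::-1])
    if n!="wrist":
        for l in ["tumbler","brush","case","bowl","round_mat","square_mat","oblong_mat","cross_mat","duckboard","clipper"]:
            print(n,l,[(np.round(r["centre"],3).tolist(),round(r["conf"],2)) for r in nets.place_of(n,l)][:3])
    p=viewer.camera_params(n); print(n,p)
E
```

```text
pics
{'time': 0.0, 'joint_positions': array([ 1.19406892,  0.32186386, -0.07009876,  1.45167642,  0.02262972,
        1.37079196, -0.05688397]), 'qd': array([-5.83712060e-05, -1.20222732e-03,  2.00966470e-04, -8.54471058e-04,
        1.33005215e-04, -1.13049234e-03,  5.57569762e-04]), 'joint_torque': array([ 3.74180272e-04, -4.91288638e+01, -4.03594449e-01, -3.12524521e+01,
       -6.39846898e-02,  4.37054154e-02,  1.48402469e-04]), 'position': array([ 0.24736994, -0.60051272,  0.23243436]), 'tool_rot': array([ 0.9176568 ,  1.37087088, -0.91603798]), 'ft_force': array([-0.28272321,  0.19960605,  0.07679136]), 'torque': array([-0.04457274,  0.00964857,  0.01192674]), 'grip_width': 0.9998913767380389}
0.011
scene tumbler [([0.586, 0.287, 0.002], 0.55)]
scene brush [([0.416, 0.141, 0.007], 0.9)]
scene case []
scene bowl [([0.694, -0.172, -0.001], 0.69), ([0.612, -0.277, 0.004], 0.6), ([0.483, -0.299, -0.001], 0.6)]
scene round_mat [([0.441, -0.15, -0.0], 0.92)]
scene square_mat [([0.586, 0.281, 0.002], 0.79), ([0.421, 0.141, -0.0], 0.68)]
scene oblong_mat [([0.422, 0.145, -0.003], 0.64)
[... 1455 characters left out ...]
00298881, -0.0466991 ],
       [-0.00159681, -0.11160543, -0.99375132,  1.11513364],
       [ 0.        ,  0.        ,  0.        ,  1.        ]])}
wrist {'K': array([[342.81017206,   0.        , 283.15270951],
       [  0.        , 342.81017206, 213.88003411],
       [  0.        ,   0.        ,   1.        ]]), 'k1': -0.06968396083614525, 'cam_to_world': array([[ 3.81333733e-01, -8.80786028e-01, -2.80714369e-01,
         3.25659550e-01],
       [-9.24437403e-01, -3.63415827e-01, -1.15518074e-01,
        -5.70186900e-01],
       [-2.69339022e-04,  3.03553801e-01, -9.52814262e-01,
         3.82698719e-01],
       [ 0.00000000e+00,  0.00000000e+00,  0.00000000e+00,
         1.00000000e+00]])}
```

View pics/scene0.png

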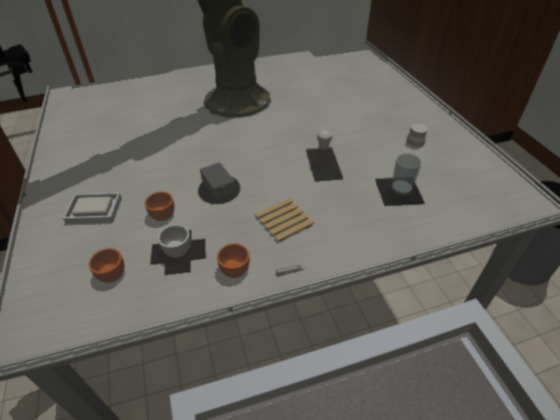

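View pics/top0.png

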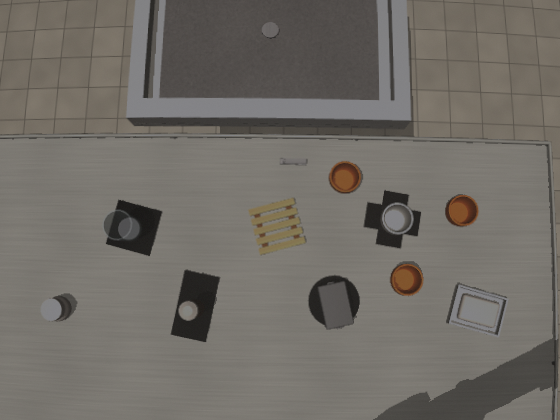

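```bash
python3 - <<'E'
from bench import readout
print(readout.get_state()['time'])
from scipy.spatial.transform import Rotation as R
print(R.from_rotvec(readout.get_state()['tool_rot']).as_matrix().round(3))
E
```

```text
1.15
[[ 0.     0.925  0.381]
 [-0.     0.381 -0.925]
 [-1.    -0.     0.   ]]
```

```bash
cat > h.py <<'E'
from bench import readout, viewer, nets
import cv2, numpy as np
from scipy.spatial.transform import Rotation as R
def proj(n,P,cp=None):
    p=cp or viewer.camera_params(n); T=np.linalg.inv(p["cam_to_world"]); P=np.asarray(P,float)
    c=P@T[:3,:3].T+T[:3,3]; u=c[...,0]/c[...,2]; v=c[...,1]/c[...,2]; k=1+p["k1"]*(u*u+v*v)
    K=p["K"]; return np.stack([K[0,0]*u*k+K[0,2],K[1,1]*v*k+K[1,2]],-1)
def ortho(n,im,z,x0,x1,y0,y1,s=0.001,cp=None):
    # row0 = x1 (up = +x), col0 = y1 (left=+y)
    xs=np.arange(x1,x0,-s); ys=np.arange(y1,y0,-s)
    X,Y=np.meshgrid(xs,ys,indexing='ij'); P=np.stack([X,Y,np.full_like(X,z)],-1)
    m=proj(n,P,cp).astype(np.float32)
    return cv2.remap(im,m[...,0],m[...,1],cv2.INTER_LINEAR)
def cloud(n,d):
    p=viewer.camera_params(n);K=p["K"]
    v,u=np.mgrid[0:420,0:560].astype(np.float32)
    pts=cv2.undistortPoints(np.stack([u.ravel(),v.ravel()],-1)[:,None],K,np.array([p["k1"],0,0,0,0.]))[:,0]
    c=np.concatenate([pts,np.ones((len(pts),1))],1)*d.ravel()[:,None]
    T=p["cam_to_world"]; return (c@T[:3,:3].T+T[:3,3]).reshape(420,560,3)
E
python3 - <<'E'
from h import *
im,d=viewer.get_image("top"); np.savez("top0.npz",im=im,d=d)
o=ortho("top",im,0.005,0.3,0.8,-0.4,0.4); cv2.imwrite("pics/ortho0.png",cv2.convertScaleAbs(o[:,:,::-1],alpha=1.5))
g=cv2.cvtColor(o,cv2.COLOR_RGB2GRAY)
m=(g<45).astype(np.uint8)
cs,_=cv2.findContours(m,cv2.RETR_EXTERNAL,cv2.CHAIN_APPROX_NONE)
for c in cs:
    if cv2.contourArea(c)>800:
        r=cv2.minAreaRect(c);(cx,cy),rad=cv2.minEnclosingCircle(c)
        print("x%.4f y%.4f"%(0.8-r[0][1]/1000,0.4-r[0][0]/1000),r[1],r[2],"circ %.4f %.4f r%.1f"%(.8-cy/1000,.4-cx/1000,rad),cv2.contourArea(c))
P=cloud("top",d)
for name,c in dict(tumbler=(.588,.292),brush=(.416,.14),case=(.431,-.152),bowl=(.612,-.277),duck=(.594,-.026)).items():
    s=np.hypot(P[...,0]-c[0],P[...,1]-c[1])<0.065
    q=P[s&(P[...,2]>.018 if name!="duck" else s)]; 
    if len(q)==0: print(name,"none");continue
    zt=np.percentile(q[:,2],97)
    if name=="duck": q=P[s&(P[...,2]>.006)]; zt=.01
    t=q[q[:,2]>zt-.008]
    r=cv2.minAreaRect((t[:,:2]*1000).astype(np.float32)); cc=cv2.minEnclosingCircle((t[:,:2]*1000).astype(np.float32))
    print(name,len(q),"ztop",zt.round(4),"top rect",r,"circ",cc)
E
```

```text
x0.4434 y-0.1506 (93.7785415649414, 105.16390228271484) 75.30268096923828 circ 0.4380 -0.1520 r52.8 3076.5
x0.4237 y0.1409 (74.9163589477539, 138.26187133789062) 11.309932708740234 circ 0.4235 0.1406 r76.9 9920.0
x0.5933 y0.3157 (27.14763641357422, 56.980438232421875) 13.448616027832031 circ 0.5935 0.3171 r28.7 980.0
x0.5885 y0.2795 (99.19706726074219, 98.22691345214844) 14.03624439239502 circ 0.5880 0.2799 r68.7 5900.5
x0.6165 y-0.2621 (83.19637298583984, 116.63661193847656) 9.648045539855957 circ 0.6136 -0.2770 r62.5 4118.5
tumbler 716 ztop 0.0957 top rect ((585.1337890625, 288.23760986328125), (60.389163970947266, 58.60233688354492), 89.28324890136719) circ ((585.4345703125, 287.79559326171875), 31.04483413696289)
brush 386 ztop 0.1021 top rect ((418.7170715332031, 139.75169372558594), (36.82442855834961, 33.96270751953125), 0.8748495578765869) circ ((418.50048828125, 138.74427795410156), 19.060415267944336)
case 1329 ztop 0.0476 top rect ((431.90765380859375, -151.47286987304688), (95.99600982666016, 58.710140228271484), 12.896415710449219) circ ((432.0638732910156, -151.1883087158203), 52.48459243774414)
bowl 373 ztop 0.0529 top rect ((610.6098022460938, -278.6759033203125), (64.0926742553711, 63.24997329711914), 83.811767578125) circ ((610.2972412109375, -278.8238525390625), 33.26842498779297)Traceback (most recent call last):
  File "<stdin>", line 20, in <module>
AttributeError: 'float' object has no attribute 'round'
```

View pics/ortho0.png

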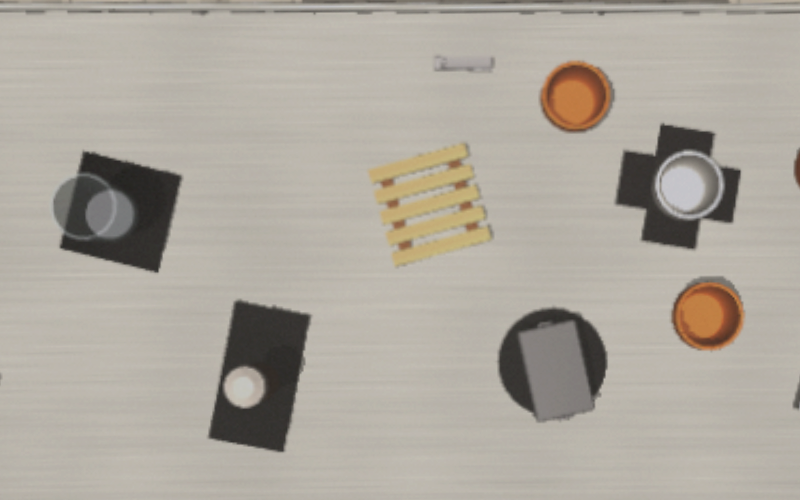

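View pics/wrist0.png

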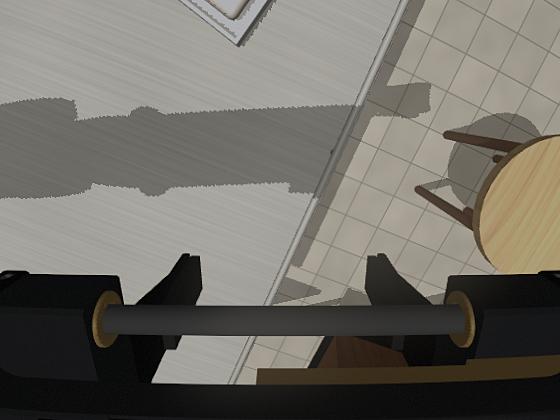

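```bash
cat > go.py <<'E'
import sys
from h import *
# usage: go.py x y zgrasp [jawyaw_deg]
x,y,z=map(float,sys.argv[1:4]); s=readout.get_state()
M=R.from_rotvec(s["tool_rot"]).as_matrix(); p=s["position"]
t=np.array([x,y,z-0.008]); print("t",round(s["time"],2),"pos",p.round(4),"lin mm",((t-p)@M*1000).round(1),"tilt",np.degrees(np.arccos(-M[2,0])).round(2))
jy=np.degrees(np.arctan2(M[1,2],M[0,2])); print("jaw",jy.round(2),"tilt vec (tool x in world)",M[:,0].round(4),"twist x",(None if len(sys.argv)<5 else round(-((float(sys.argv[4])-jy+90)%180-90),2)),"F",s["ft_force"].round(2),"w mm",round(s["grip_width"]*87,1))
E
python3 go.py .432 -.1515 .12 103
```

```text
t 1.2 pos [ 0.2476 -0.601   0.2336] lin mm [ 121.5  341.8 -345.4] tilt 0.0
jaw -67.61 tilt vec (tool x in world) [-0. -0. -1.] twist x 9.39 F [0.31 0.46 0.04] w mm 86.8
```

```bash
python3 -m creep '[{"linear":[0.02,0.2,-0.202],"twist":[9.4,0,0],"fingers":-1},{"linear":[0.02,0.2,-0.202],"twist":[9.4,0,0],"fingers":-1},{"linear":[0.02,0.2,-0.202],"twist":[9.4,0,0],"fingers":-1},{"linear":[0.02,0.2,-0.202],"twist":[9.4,0,0],"fingers":-1},{"linear":[0.02,0.2,-0.202],"twist":[9.4,0,0],"fingers":-1},{"linear":[0.02,0.2,-0.202],"twist":[9.4,0,0],"fingers":-1},{"linear":[0.02,0.2,-0.202],"twist":[9.4,0,0],"fingers":-1},{"linear":[0.02,0.2,-0.202],"twist":[9.4,0,0],"fingers":-1}]' 25; python3 go.py .432 -.1515 .12 103
```

```text
time: 1.87
position: [0.3594, -0.3303, 0.2136]
tool_rot: [1.035, 1.313, -1.03]
ft_force: [0.1, -0.3, -0.7]
grip_width: 1.003
t 1.87 pos [ 0.3594 -0.3303  0.2136] lin mm [ 102.1  112.5 -156.5] tilt 0.17
jaw -76.38 tilt vec (tool x in world) [ 0.0012  0.0027 -1.    ] twist x 0.62 F [ 0.06 -0.33 -0.65] w mm 87.3
```

```bash
python3 -m creep '[{"linear":[0.03,0.04,-0.055],"twist":[0.6,0,0],"fingers":-1},{"linear":[0.05,0.08,-0.11],"twist":[0.6,0,0],"fingers":-1},{"linear":[0.08,0.1,-0.14],"twist":[0.6,0,0],"fingers":-1},{"linear":[0.1,0.1125,-0.1565],"twist":[0.6,0,0],"fingers":-1},{"linear":[0.1,0.1125,-0.1565],"twist":[0.6,0,0],"fingers":-1},{"linear":[0.1,0.1125,-0.1565],"twist":[0.6,0,0],"fingers":-1},{"linear":[0.1,0.1125,-0.1565],"twist":[0.6,0,0],"fingers":-1}]' 25; python3 go.py .432 -.1515 .12 103; python3 - <<'E'
from h import *
im,d=viewer.get_image("wrist"); cv2.imwrite("pics/w1.png",im[:,:,::-1])
E
python3 go.py .432 -.1515 .028 103
```

```text
time: 2.45
position: [0.4297, -0.157, 0.112]
tool_rot: [1.044, 1.31, -1.045]
ft_force: [-1.2, 0.1, 0.6]
grip_width: 1.0
t 2.45 pos [ 0.4297 -0.157   0.112 ] lin mm [-0.   3.5 -4.9] tilt 0.19
jaw -77.26 tilt vec (tool x in world) [-0.0028  0.002  -1.    ] twist x -0.26 F [-1.19  0.06  0.62] w mm 87.0
t 2.5 pos [ 0.4298 -0.1597  0.1132] lin mm [93.2  4.  -7.5] tilt 0.07
jaw -77.45 tilt vec (tool x in world) [-1.2e-03  1.0e-04 -1.0e+00] twist x -0.45 F [ 0.15 -0.22  0.01] w mm 87.0
```

View pics/w1.png

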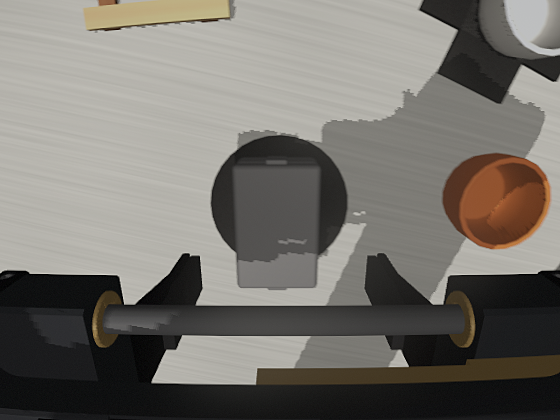

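```bash
python3 -m creep '[{"linear":[0.01,0.004,-0.0075],"twist":[-0.4,0,0],"fingers":-1},{"linear":[0.03,0.004,-0.0075],"twist":[-0.4,0,0],"fingers":-1},{"linear":[0.05,0.004,-0.0075],"twist":[-0.4,0,0],"fingers":-1},{"linear":[0.07,0.004,-0.0075],"twist":[-0.4,0,0],"fingers":-1},{"linear":[0.08,0.004,-0.0075],"twist":[-0.4,0,0],"fingers":-1},{"linear":[0.09,0.004,-0.0075],"twist":[-0.4,0,0],"fingers":-1},{"linear":[0.091,0.004,-0.0075],"twist":[-0.4,0,0],"fingers":-1},{"linear":[0.091,0.004,-0.0075],"twist":[-0.4,0,0],"fingers":-1}]' 25; python3 go.py .432 -.1515 .030 103
```

```text
time: 3.17
position: [0.4323, -0.1526, 0.0226]
tool_rot: [1.044, 1.306, -1.044]
ft_force: [0.2, 0.3, -0.4]
grip_width: 0.999
t 3.17 pos [ 0.4323 -0.1526  0.0226] lin mm [ 0.6 -0.1 -1.1] tilt 0.0
jaw -77.26 tilt vec (tool x in world) [-1.e-04  0.e+00 -1.e+00] twist x -0.26 F [ 0.21  0.29 -0.38] w mm 86.9
```

```bash
python3 -m creep '[{"linear":[0,0,0],"twist":[0,0,0],"fingers":1},{"linear":[0,0,0],"twist":[0,0,0],"fingers":1},{"linear":[0,0,0],"twist":[0,0,0],"fingers":1},{"linear":[0,0,0],"twist":[0,0,0],"fingers":1},{"linear":[0,0,0],"twist":[0,0,0],"fingers":1},{"linear":[0,0,0],"twist":[0,0,0],"fingers":1},{"linear":[0,0,0],"twist":[0,0,0],"fingers":1},{"linear":[0,0,0],"twist":[0,0,0],"fingers":1}]' 20; python3 go.py .595 -.031 .10 103
```

```text
time: 3.83
position: [0.4325, -0.152, 0.0229]
tool_rot: [1.043, 1.306, -1.043]
ft_force: [-1.1, 1.3, 4.6]
grip_width: 0.668
t 3.83 pos [ 0.4325 -0.152   0.0229] lin mm [-69.1 185.3 -82. ] tilt 0.01
jaw -77.2 tilt vec (tool x in world) [ 2.e-04 -1.e-04 -1.e+00] twist x -0.2 F [-1.07  1.28  4.55] w mm 58.1
```

```bash
python3 -m creep '[{"linear":[-0.008,0,0],"twist":[0,0,0],"fingers":1},{"linear":[-0.025,0,0],"twist":[0,0,0],"fingers":1},{"linear":[-0.045,0.01,-0.005],"twist":[0,0,0],"fingers":1},{"linear":[-0.06,0.03,-0.014],"twist":[0,0,0],"fingers":1},{"linear":[-0.07,0.056,-0.025],"twist":[0,0,0],"fingers":1},{"linear":[-0.07,0.085,-0.037],"twist":[0,0,0],"fingers":1},{"linear":[-0.07,0.115,-0.05],"twist":[0,0,0],"fingers":1},{"linear":[-0.07,0.14,-0.061],"twist":[0,0,0],"fingers":1}]' 20;  python3 -m creep '[{"linear":[0,0.02,-0.009],"twist":[0,0,0],"fingers":1},{"linear":[0,0.034,-0.015],"twist":[0,0,0],"fingers":1},{"linear":[0,0.042,-0.019],"twist":[0,0,0],"fingers":1},{"linear":[0,0.045,-0.021],"twist":[0,0,0],"fingers":1},{"linear":[0,0.045,-0.021],"twist":[0,0,0],"fingers":1},{"linear":[0,0.045,-0.021],"twist":[0,0,0],"fingers":1}]' 20; python3 go.py .595 -.031 .036 103; python3 - <<'E'
from h import *
im,d=viewer.get_image("top"); cv2.imwrite("pics/t1.png",im[:,:,::-1])
E
```

```text
time: 4.5
position: [0.557, -0.0604, 0.0932]
tool_rot: [1.044, 1.306, -1.042]
ft_force: [0.7, 0.5, -0.3]
grip_width: 0.668
time: 5.0
position: [0.5937, -0.0321, 0.0923]
tool_rot: [1.043, 1.307, -1.045]
ft_force: [-0.5, -0.3, -1.1]
grip_width: 0.66
t 5.0 pos [ 0.5937 -0.0321  0.0923] lin mm [64.3  1.6 -0.8] tilt 0.08
jaw -77.25 tilt vec (tool x in world) [-1.2e-03 -8.0e-04 -1.0e+00] twist x -0.25 F [-0.49 -0.27 -1.14] w mm 57.4
```

View pics/t1.png

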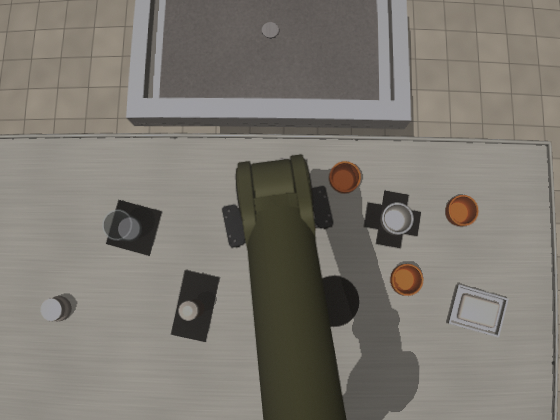

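```bash
python3 -m creep '[{"linear":[0.015,0.0015,-0.001],"twist":[0,0,0],"fingers":1},{"linear":[0.032,0.0015,-0.001],"twist":[0,0,0],"fingers":1},{"linear":[0.046,0.0015,-0.001],"twist":[0,0,0],"fingers":1},{"linear":[0.055,0.0015,-0.001],"twist":[0,0,0],"fingers":1},{"linear":[0.059,0.0015,-0.001],"twist":[0,0,0],"fingers":1},{"linear":[0.062,0.0015,-0.001],"twist":[0,0,0],"fingers":1},{"linear":[0.063,0.0015,-0.001],"twist":[0,0,0],"fingers":1},{"linear":[0.0635,0.0015,-0.001],"twist":[0,0,0],"fingers":1}]' 20; python3 go.py .595 -.031 .036 103
```

```text
time: 5.72
position: [0.5962, -0.0299, 0.0295]
tool_rot: [1.043, 1.306, -1.043]
ft_force: [0.2, -0.3, -2.2]
grip_width: 0.669
t 5.72 pos [ 0.5962 -0.0299  0.0295] lin mm [ 1.5 -1.4  0.8] tilt 0.04
jaw -77.21 tilt vec (tool x in world) [ 8.e-04 -2.e-04 -1.e+00] twist x -0.21 F [ 0.16 -0.3  -2.16] w mm 58.2
```

```bash
python3 -m creep '[{"linear":[0.0005,0,0],"twist":[0,0,0],"fingers":1},{"linear":[0.001,0,0],"twist":[0,0,0],"fingers":1},{"linear":[0.0015,0,0],"twist":[0,0,0],"fingers":1},{"linear":[0.002,0,0],"twist":[0,0,0],"fingers":1}]' 20; python3 go.py .595 -.031 .036 103
```

```text
time: 6.05
position: [0.5962, -0.0299, 0.0279]
tool_rot: [1.043, 1.306, -1.043]
ft_force: [-1.4, 0.3, 6.7]
grip_width: 0.663
t 6.05 pos [ 0.5962 -0.0299  0.0279] lin mm [-0.1 -1.4  0.8] tilt 0.04
jaw -77.21 tilt vec (tool x in world) [ 7.e-04 -4.e-04 -1.e+00] twist x -0.21 F [-1.43  0.32  6.72] w mm 57.7
```

```bash
python3 -m creep '[{"linear":[0.002,0,0],"twist":[0,0,0],"fingers":-1},{"linear":[0.002,0,0],"twist":[0,0,0],"fingers":-1},{"linear":[0.002,0,0],"twist":[0,0,0],"fingers":-1},{"linear":[0.002,0,0],"twist":[0,0,0],"fingers":-1},{"linear":[-0.01,0,0],"twist":[0,0,0],"fingers":-1},{"linear":[-0.03,0,0],"twist":[0,0,0],"fingers":-1},{"linear":[-0.06,0,0],"twist":[0,0,0],"fingers":-1},{"linear":[-0.1,0,0],"twist":[0,0,0],"fingers":-1}]' 20; python3 go.py .5855 .288 .13 103
```

```text
time: 6.72
position: [0.5938, -0.0298, 0.1264]
tool_rot: [1.042, 1.311, -1.046]
ft_force: [0.8, 0.0, -0.4]
grip_width: 0.997
t 6.72 pos [ 0.5938 -0.0298  0.1264] lin mm [   4.7   62.4 -311.7] tilt 0.28
jaw -77.19 tilt vec (tool x in world) [-4.9e-03  7.0e-04 -1.0e+00] twist x -0.19 F [ 0.77  0.   -0.38] w mm 86.7
```

```bash
python3 -m creep '[{"linear":[-0.01,0.008,-0.04],"twist":[0,0,0],"fingers":-1},{"linear":[-0.01,0.016,-0.08],"twist":[0,0,0],"fingers":-1},{"linear":[-0.01,0.024,-0.12],"twist":[0,0,0],"fingers":-1},{"linear":[-0.01,0.032,-0.16],"twist":[0,0,0],"fingers":-1},{"linear":[-0.01,0.04,-0.2],"twist":[0,0,0],"fingers":-1},{"linear":[-0.01,0.048,-0.24],"twist":[0,0,0],"fingers":-1},{"linear":[-0.01,0.055,-0.275],"twist":[0,0,0],"fingers":-1},{"linear":[-0.01,0.06,-0.3],"twist":[0,0,0],"fingers":-1}]' 20;python3 -m creep '[{"linear":[0,0.001,-0.01],"twist":[0,0,0],"fingers":-1},{"linear":[0,0.001,-0.01],"twist":[0,0,0],"fingers":-1},{"linear":[0,0.001,-0.01],"twist":[0,0,0],"fingers":-1},{"linear":[0,0.001,-0.01],"twist":[0,0,0],"fingers":-1},{"linear":[0,0.001,-0.01],"twist":[0,0,0],"fingers":-1}]' 15; python3 - <<'E'
from h import *
cp=viewer.camera_params("wrist"); im,d=viewer.get_image("wrist"); cv2.imwrite("pics/w2.png",im[:,:,::-1])
a=np.linspace(0,6.28,60)
def fit(z,r,c):
  return proj("wrist",np.stack([c[0]+r*np.cos(a),c[1]+r*np.sin(a),0*a+z],-1),cp)
im=im[:,:,::-1].copy()
for z,r in((.095,.031),(.005,.027)):
  cv2.polylines(im,[fit(z,r,(.5855,.288)).astype(np.int32)],True,(0,0,255),1)
cv2.imwrite("pics/w2.png",im)
P=cloud("wrist",d); s=(np.hypot(P[...,0]-.5855,P[...,1]-.288)<.05)&(P[...,2]>.086)&(P[...,2]<.1)
t=(P[s][:,:2]*1000).astype(np.float32); print(len(t),cv2.minEnclosingCircle(t),P[s].mean(0))
E
python3 go.py .5855 .288 .062 103
```

```text
time: 7.38
position: [0.5866, 0.2808, 0.1384]
tool_rot: [1.042, 1.309, -1.038]
ft_force: [0.2, -0.3, -0.8]
grip_width: 0.996
time: 7.8
position: [0.5877, 0.2828, 0.137]
tool_rot: [1.045, 1.304, -1.047]
ft_force: [0.4, 0.7, -0.5]
grip_width: 1.0
2055 ((584.4609985351562, 288.6700439453125), 31.163257598876953) [0.58281929 0.28869794 0.09147497]
t 7.85 pos [0.5876 0.2832 0.137 ] lin mm [83.  -1.  -5.3] tilt 0.09
jaw -77.41 tilt vec (tool x in world) [ 3.0e-04 -1.5e-03 -1.0e+00] twist x -0.41 F [ 0.11 -0.37 -0.57] w mm 87.2
```

View pics/w2.png

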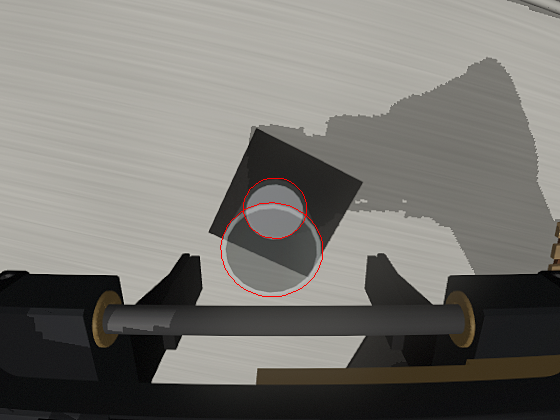

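```bash
python3 -m creep '[{"linear":[0,-0.0015,-0.0057],"twist":[0,0,0],"fingers":-1},{"linear":[0.01,-0.0015,-0.0057],"twist":[0,0,0],"fingers":-1},{"linear":[0.03,-0.0015,-0.0057],"twist":[0,0,0],"fingers":-1},{"linear":[0.05,-0.0015,-0.0057],"twist":[0,0,0],"fingers":-1},{"linear":[0.068,-0.0015,-0.0057],"twist":[0,0,0],"fingers":-1},{"linear":[0.08,-0.0015,-0.0057],"twist":[0,0,0],"fingers":-1},{"linear":[0.083,-0.0015,-0.0057],"twist":[0,0,0],"fingers":-1},{"linear":[0.083,-0.0015,-0.0057],"twist":[0,0,0],"fingers":-1}]' 15; python3 go.py .585 .2885 .062 103
```

```text
time: 8.52
position: [0.5831, 0.2908, 0.0527]
tool_rot: [1.042, 1.308, -1.045]
ft_force: [0.8, -0.8, 0.1]
grip_width: 1.001
t 8.52 pos [0.5831 0.2908 0.0527] lin mm [-1.3  1.3  2.7] tilt 0.13
jaw -77.2 tilt vec (tool x in world) [-2.1e-03 -8.0e-04 -1.0e+00] twist x -0.2 F [ 0.77 -0.83  0.12] w mm 87.1
```

```bash
python3 -m creep '[{"linear":[-0.001,0.001,0.002],"twist":[0,0,0],"fingers":0},{"linear":[-0.001,0.001,0.002],"twist":[0,0,0],"fingers":1},{"linear":[-0.001,0.001,0.002],"twist":[0,0,0],"fingers":1},{"linear":[-0.001,0.001,0.002],"twist":[0,0,0],"fingers":1},{"linear":[-0.001,0.001,0.002],"twist":[0,0,0],"fingers":1},{"linear":[-0.001,0.001,0.002],"twist":[0,0,0],"fingers":1},{"linear":[-0.001,0.001,0.002],"twist":[0,0,0],"fingers":1},{"linear":[-0.001,0.001,0.002],"twist":[0,0,0],"fingers":1}]' 15; python3 go.py .585 .2885 .062 103
```

```text
time: 9.18
position: [0.5857, 0.2899, 0.0557]
tool_rot: [1.044, 1.306, -1.042]
ft_force: [-0.0, 0.9, 3.5]
grip_width: 0.709
t 9.18 pos [0.5857 0.2899 0.0557] lin mm [ 1.7 -1.   1.2] tilt 0.07
jaw -77.19 tilt vec (tool x in world) [ 1.1e-03  5.0e-04 -1.0e+00] twist x -0.19 F [-0.    0.89  3.46] w mm 61.7
```

```bash
python3 -m creep '[{"linear":[-0.004,0,0],"twist":[0,0,0],"fingers":1},{"linear":[-0.012,0,0],"twist":[0,0,0],"fingers":1},{"linear":[-0.025,0,0],"twist":[0,0,0],"fingers":1},{"linear":[-0.045,0,0],"twist":[0,0,0],"fingers":1},{"linear":[-0.07,0,0],"twist":[0,0,0],"fingers":1},{"linear":[-0.09,0,0],"twist":[0,0,0],"fingers":1},{"linear":[-0.105,0,0],"twist":[0,0,0],"fingers":1},{"linear":[-0.11,0,0],"twist":[0,0,0],"fingers":1}]' 20; python3 -m creep '[{"linear":[0,-0.005,0.008],"twist":[0,0,0],"fingers":1},{"linear":[0,-0.014,0.023],"twist":[0,0,0],"fingers":1},{"linear":[0,-0.026,0.043],"twist":[0,0,0],"fingers":1},{"linear":[0,-0.041,0.068],"twist":[0,0,0],"fingers":1},{"linear":[0,-0.057,0.094],"twist":[0,0,0],"fingers":1},{"linear":[0,-0.073,0.12],"twist":[0,0,0],"fingers":1},{"linear":[0,-0.089,0.146],"twist":[0,0,0],"fingers":1},{"linear":[0,-0.105,0.172],"twist":[0,0,0],"fingers":1}]' 20;python3 go.py .438 -.1525 .17 103
```

```text
time: 9.85
position: [0.5866, 0.2904, 0.1691]
tool_rot: [1.047, 1.304, -1.039]
ft_force: [0.8, 0.6, -2.4]
grip_width: 0.707
time: 10.52
position: [0.519, 0.0961, 0.1636]
tool_rot: [1.042, 1.308, -1.046]
ft_force: [1.1, -1.1, -1.7]
grip_width: 0.706
t 10.52 pos [0.519  0.0961 0.1636] lin mm [   2.  -133.9  224.6] tilt 0.16
jaw -77.25 tilt vec (tool x in world) [-2.7e-03 -8.0e-04 -1.0e+00] twist x -0.25 F [ 1.06 -1.05 -1.72] w mm 61.4
```

```bash
python3 -m creep '[{"linear":[0,-0.016,0.026],"twist":[0,0,0],"fingers":1},{"linear":[0,-0.032,0.053],"twist":[0,0,0],"fingers":1},{"linear":[0,-0.049,0.081],"twist":[0,0,0],"fingers":1},{"linear":[0,-0.066,0.109],"twist":[0,0,0],"fingers":1},{"linear":[0,-0.083,0.138],"twist":[0,0,0],"fingers":1},{"linear":[0,-0.1,0.165],"twist":[0,0,0],"fingers":1},{"linear":[0,-0.114,0.19],"twist":[0,0,0],"fingers":1},{"linear":[0,-0.125,0.208],"twist":[0,0,0],"fingers":1}]' 20; python3 -m creep '[{"linear":[0,-0.006,0.01],"twist":[0,0,0],"fingers":1},{"linear":[0,-0.008,0.0145],"twist":[0,0,0],"fingers":1},{"linear":[0,-0.009,0.0165],"twist":[0,0,0],"fingers":1},{"linear":[0,-0.009,0.0165],"twist":[0,0,0],"fingers":1},{"linear":[0,-0.009,0.0165],"twist":[0,0,0],"fingers":1}]' 20;python3 go.py .438 -.1525 .07 103
python3 - <<'E'
from h import *
cp=viewer.camera_params("wrist"); im,d=viewer.get_image("wrist")
im=im[:,:,::-1].copy()
a=np.linspace(0,6.28,60)
cv2.polylines(im,[proj("wrist",np.stack([.438+.054*np.cos(a),-.1525+.054*np.sin(a),0*a+.005],-1),cp).astype(np.int32)],True,(0,0,255),1)
cv2.imwrite("pics/w3.png",im)
E
```

```text
time: 11.18
position: [0.4424, -0.1352, 0.1638]
tool_rot: [1.045, 1.307, -1.048]
ft_force: [-0.3, -0.1, -2.1]
grip_width: 0.704
time: 11.6
position: [0.4401, -0.149, 0.1647]
tool_rot: [1.042, 1.308, -1.042]
ft_force: [1.0, 0.3, -1.5]
grip_width: 0.706
t 11.6 pos [ 0.4401 -0.149   0.1647] lin mm [102.7  -2.8   3. ] tilt 0.04
jaw -77.13 tilt vec (tool x in world) [-4.e-04  6.e-04 -1.e+00] twist x -0.13 F [ 0.97  0.3  -1.49] w mm 61.4
```

View pics/w3.png

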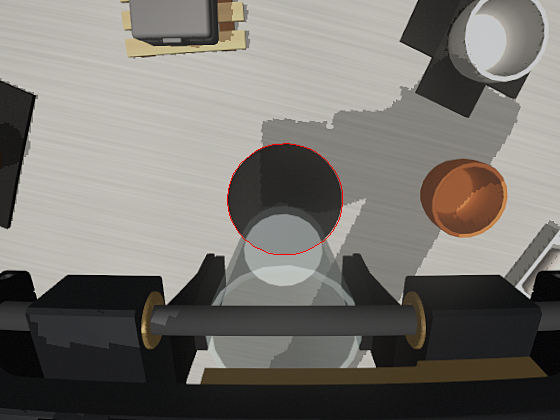

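```bash
python3 -m creep '[{"linear":[0.008,-0.002,0.003],"twist":[0,0,0],"fingers":1},{"linear":[0.022,-0.002,0.003],"twist":[0,0,0],"fingers":1},{"linear":[0.042,-0.002,0.003],"twist":[0,0,0],"fingers":1},{"linear":[0.062,-0.002,0.003],"twist":[0,0,0],"fingers":1},{"linear":[0.08,-0.002,0.003],"twist":[0,0,0],"fingers":1},{"linear":[0.094,-0.002,0.003],"twist":[0,0,0],"fingers":1},{"linear":[0.102,-0.002,0.003],"twist":[0,0,0],"fingers":1},{"linear":[0.104,-0.002,0.003],"twist":[0,0,0],"fingers":1}]' 20; python3 -m creep '[{"linear":[0.0005,0,0],"twist":[0,0,0],"fingers":1},{"linear":[0.0015,0,0],"twist":[0,0,0],"fingers":1},{"linear":[0.0025,0,0],"twist":[0,0,0],"fingers":1}]' 20; python3 go.py .439 -.1525 .062 103
```

```text
time: 12.32
position: [0.4376, -0.1527, 0.0592]
tool_rot: [1.042, 1.31, -1.044]
ft_force: [-1.0, -0.1, -1.4]
grip_width: 0.703
time: 12.57
position: [0.4397, -0.1537, 0.0594]
tool_rot: [1.043, 1.305, -1.042]
ft_force: [0.7, -0.4, -1.8]
grip_width: 0.705
t 12.57 pos [ 0.4397 -0.1537  0.0594] lin mm [ 5.4 -0.4 -1.4] tilt 0.12
jaw -77.2 tilt vec (tool x in world) [ 1.8e-03 -9.0e-04 -1.0e+00] twist x -0.2 F [ 0.65 -0.36 -1.84] w mm 61.4
```

```bash
python3 -m creep '[{"linear":[0.001,0,0],"twist":[0,0,0],"fingers":1},{"linear":[0.0015,0,0],"twist":[0,0,0],"fingers":1},{"linear":[0.002,0,0],"twist":[0,0,0],"fingers":1}]' 20; python3 -m creep '[{"linear":[0.0005,0,0],"twist":[0,0,0],"fingers":1},{"linear":[0.001,0,0],"twist":[0,0,0],"fingers":1}]' 20; python3 -m creep '[{"linear":[0.0005,0,0],"twist":[0,0,0],"fingers":1},{"linear":[0.001,0,0],"twist":[0,0,0],"fingers":1}]' 20
```

```text
time: 12.82
position: [0.439, -0.1537, 0.0569]
tool_rot: [1.043, 1.306, -1.043]
ft_force: [1.2, 0.3, -1.3]
grip_width: 0.707
time: 12.98
position: [0.4388, -0.1536, 0.0557]
tool_rot: [1.043, 1.306, -1.043]
ft_force: [-1.1, 0.8, 3.9]
grip_width: 0.708
time: 13.15
position: [0.4393, -0.1536, 0.0556]
tool_rot: [1.043, 1.306, -1.043]
ft_force: [-3.1, 1.5, 11.6]
grip_width: 0.705
```

```bash
python3 -m creep '[{"linear":[-0.0008,0,0],"twist":[0,0,0],"fingers":1},{"linear":[-0.0008,0,0],"twist":[0,0,0],"fingers":-1},{"linear":[-0.0008,0,0],"twist":[0,0,0],"fingers":-1},{"linear":[-0.0008,0,0],"twist":[0,0,0],"fingers":-1},{"linear":[-0.0008,0,0],"twist":[0,0,0],"fingers":-1},{"linear":[-0.02,0,0],"twist":[0,0,0],"fingers":-1},{"linear":[-0.055,0,0],"twist":[0,0,0],"fingers":-1},{"linear":[-0.09,0,0],"twist":[0,0,0],"fingers":-1}]' 20; python3 go.py .6105 -.2785 .12 103
```

```text
time: 13.82
position: [0.4375, -0.153, 0.1444]
tool_rot: [1.043, 1.31, -1.044]
ft_force: [0.6, -0.6, 0.3]
grip_width: 0.998
t 13.82 pos [ 0.4375 -0.153   0.1444] lin mm [ 31.7 140.9 160.8] tilt 0.2
jaw -77.2 tilt vec (tool x in world) [-0.0031  0.0016 -1.    ] twist x -0.2 F [ 0.64 -0.58  0.33] w mm 86.8
```

```bash
python3 -m creep '[{"linear":[-0.01,0.02,0.023],"twist":[0,0,0],"fingers":-1},{"linear":[-0.01,0.045,0.051],"twist":[0,0,0],"fingers":-1},{"linear":[-0.01,0.07,0.08],"twist":[0,0,0],"fingers":-1},{"linear":[0,0.095,0.108],"twist":[0,0,0],"fingers":-1},{"linear":[0,0.117,0.133],"twist":[0,0,0],"fingers":-1},{"linear":[0.01,0.133,0.152],"twist":[0,0,0],"fingers":-1},{"linear":[0.025,0.141,0.161],"twist":[0,0,0],"fingers":-1},{"linear":[0.03,0.141,0.161],"twist":[0,0,0],"fingers":-1}]' 20; python3 -m creep '[{"linear":[0,0,0],"twist":[0,0,0],"fingers":-1},{"linear":[0,0,0],"twist":[0,0,0],"fingers":-1}]'; python3 - <<'E'
from h import *
cp=viewer.camera_params("wrist"); im,d=viewer.get_image("wrist")
im=im[:,:,::-1].copy()
a=np.linspace(0,6.28,60)
for z,r,c in((.051,.033,(.6105,-.2785)),):
 cv2.polylines(im,[proj("wrist",np.stack([c[0]+r*np.cos(a),c[1]+r*np.sin(a),0*a+z],-1),cp).astype(np.int32)],True,(0,0,255),1)
M=lambda x,y:[.6137+x*np.cos(b)-y*np.sin(b),-.2785+x*np.sin(b)+y*np.cos(b),.005]
b=np.radians(-10);A=.059;B=.027
cv2.polylines(im,[proj("wrist",np.array([M(*q) for q in((A,B),(B,B),(B,A),(-B,A),(-B,B),(-A,B),(-A,-B),(-B,-B),(-B,-A),(B,-A),(B,-B),(A,-B))]),cp).astype(np.int32)],True,(0,255,0),1)
cv2.imwrite("pics/w4.png",im)
P=cloud("wrist",d); s=(np.hypot(P[...,0]-.6105,P[...,1]+.2785)<.045)&(P[...,2]>.045)&(P[...,2]<.06)
t=(P[s][:,:2]*1000).astype(np.float32); print(len(t),cv2.minEnclosingCircle(t))
E
python3 go.py .6105 -.2785 .041 103
```

```text
time: 14.48
position: [0.6123, -0.2809, 0.1114]
tool_rot: [1.044, 1.308, -1.045]
ft_force: [-2.0, 1.1, -0.9]
grip_width: 0.997
time: 14.65
position: [0.6112, -0.2784, 0.1141]
tool_rot: [1.043, 1.309, -1.043]
ft_force: [-0.0, 0.8, 0.4]
grip_width: 1.002
1928 ((611.048095703125, -279.549072265625), 33.1786994934082)
t 14.7 pos [ 0.6116 -0.2785  0.115 ] lin mm [82.  -1.  -0.2] tilt 0.01
jaw -77.17 tilt vec (tool x in world) [-1.e-04  2.e-04 -1.e+00] twist x -0.17 F [-0.19 -0.45 -0.37] w mm 87.5
```

View pics/w4.png

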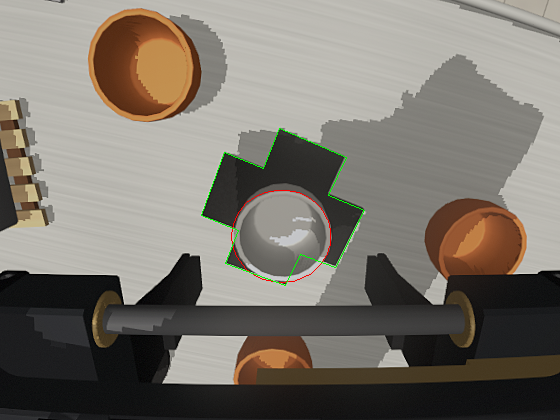

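```bash
python3 -m creep '[{"linear":[0.01,-0.0005,0.0002],"twist":[0,0,0],"fingers":-1},{"linear":[0.03,-0.0005,0.0002],"twist":[0,0,0],"fingers":-1},{"linear":[0.05,-0.0005,0.0002],"twist":[0,0,0],"fingers":-1},{"linear":[0.068,-0.0005,0.0002],"twist":[0,0,0],"fingers":-1},{"linear":[0.078,-0.0005,0.0002],"twist":[0,0,0],"fingers":-1},{"linear":[0.081,-0.0005,0.0002],"twist":[0,0,0],"fingers":-1},{"linear":[0.081,-0.0005,0.0002],"twist":[0,0,0],"fingers":-1}]' 15;python3 -m creep '[{"linear":[0,0,0],"twist":[0,0,0],"fingers":1},{"linear":[0,0,0],"twist":[0,0,0],"fingers":1},{"linear":[0,0,0],"twist":[0,0,0],"fingers":1},{"linear":[0,0,0],"twist":[0,0,0],"fingers":1},{"linear":[0,0,0],"twist":[0,0,0],"fingers":1},{"linear":[0,0,0],"twist":[0,0,0],"fingers":1}]' 20; python3 go.py .5882 .2797 .16 103
```

```text
time: 15.28
position: [0.611, -0.2793, 0.0332]
tool_rot: [1.043, 1.308, -1.043]
ft_force: [0.5, -0.2, 1.2]
grip_width: 1.002
time: 15.78
position: [0.6119, -0.2791, 0.0344]
tool_rot: [1.043, 1.306, -1.042]
ft_force: [-1.8, 0.9, 5.7]
grip_width: 0.741
t 15.78 pos [ 0.6119 -0.2791  0.0344] lin mm [-117.4  100.9 -550.2] tilt 0.04
jaw -77.19 tilt vec (tool x in world) [ 6.e-04  2.e-04 -1.e+00] twist x -0.19 F [-1.79  0.93  5.72] w mm 64.5
```

```bash
python3 -m creep '[{"linear":[-0.004,0,0],"twist":[0,0,0],"fingers":1},{"linear":[-0.014,0,0],"twist":[0,0,0],"fingers":1},{"linear":[-0.03,0,0],"twist":[0,0,0],"fingers":1},{"linear":[-0.05,0.001,-0.006],"twist":[0,0,0],"fingers":1},{"linear":[-0.068,0.003,-0.018],"twist":[0,0,0],"fingers":1},{"linear":[-0.082,0.007,-0.038],"twist":[0,0,0],"fingers":1},{"linear":[-0.09,0.012,-0.065],"twist":[0,0,0],"fingers":1},{"linear":[-0.09,0.018,-0.097],"twist":[0,0,0],"fingers":1}]' 20; python3 -m creep '[{"linear":[0,0.006,-0.032],"twist":[0,0,0],"fingers":1},{"linear":[0,0.012,-0.065],"twist":[0,0,0],"fingers":1},{"linear":[0,0.018,-0.098],"twist":[0,0,0],"fingers":1},{"linear":[0,0.024,-0.131],"twist":[0,0,0],"fingers":1},{"linear":[0,0.03,-0.164],"twist":[0,0,0],"fingers":1},{"linear":[0,0.036,-0.197],"twist":[0,0,0],"fingers":1},{"linear":[0,0.042,-0.23],"twist":[0,0,0],"fingers":1},{"linear":[0,0.048,-0.263],"twist":[0,0,0],"fingers":1}]' 20; python3 go.py .5882 .2797 .125 103
```

```text
time: 16.45
position: [0.6086, -0.1831, 0.1265]
tool_rot: [1.045, 1.3, -1.045]
ft_force: [0.3, -0.7, -2.7]
grip_width: 0.74
time: 17.12
position: [0.5959, 0.0872, 0.124]
tool_rot: [1.043, 1.305, -1.043]
ft_force: [0.1, 0.5, -2.8]
grip_width: 0.738
t 17.12 pos [0.5959 0.0872 0.124 ] lin mm [   6.9   35.  -189.5] tilt 0.06
jaw -77.23 tilt vec (tool x in world) [ 7.e-04 -8.e-04 -1.e+00] twist x -0.23 F [ 0.09  0.53 -2.84] w mm 64.2
```

```bash
python3 -m creep '[{"linear":[0,0.006,-0.032],"twist":[0,0,0],"fingers":1},{"linear":[0,0.012,-0.065],"twist":[0,0,0],"fingers":1},{"linear":[0,0.018,-0.097],"twist":[0,0,0],"fingers":1},{"linear":[0,0.023,-0.127],"twist":[0,0,0],"fingers":1},{"linear":[0,0.028,-0.152],"twist":[0,0,0],"fingers":1},{"linear":[0,0.032,-0.172],"twist":[0,0,0],"fingers":1},{"linear":[0,0.034,-0.184],"twist":[0,0,0],"fingers":1},{"linear":[0,0.035,-0.1885],"twist":[0,0,0],"fingers":1}]' 20; python3 -m creep '[{"linear":[0,0,0],"twist":[0,0,0],"fingers":1},{"linear":[0,0,0],"twist":[0,0,0],"fingers":1},{"linear":[0,0,0],"twist":[0,0,0],"fingers":1}]' 20; python3 - <<'E'
from h import *
cp=viewer.camera_params("wrist"); im,d=viewer.get_image("wrist")
im=im[:,:,::-1].copy()
b=np.radians(-14);A=.05
M=lambda x,y:[.5882+x*np.cos(b)-y*np.sin(b),.2797+x*np.sin(b)+y*np.cos(b),.005]
cv2.polylines(im,[proj("wrist",np.array([M(*q) for q in((A,A),(A,-A),(-A,-A),(-A,A))]),cp).astype(np.int32)],True,(0,255,0),1)
cv2.imwrite("pics/w5.png",im)
E
python3 go.py .5882 .2797 .042 103
```

```text
time: 17.78
position: [0.5877, 0.2803, 0.1237]
tool_rot: [1.042, 1.309, -1.04]
ft_force: [-0.7, 0.5, -2.8]
grip_width: 0.743
time: 18.03
position: [0.5893, 0.2751, 0.1234]
tool_rot: [1.044, 1.304, -1.046]
ft_force: [0.3, -0.1, -2.2]
grip_width: 0.742
t 18.08 pos [0.5893 0.2753 0.1234] lin mm [89.4 -0.1 -4.7] tilt 0.09
jaw -77.37 tilt vec (tool x in world) [ 1.0e-04 -1.5e-03 -1.0e+00] twist x -0.37 F [-0.16 -0.55 -2.07] w mm 64.7
```

View pics/w5.png

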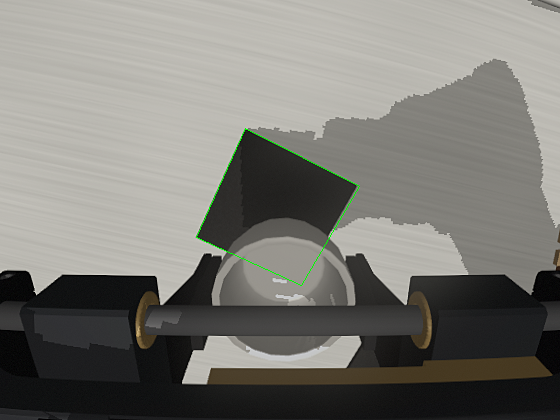

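```bash
python3 -m creep '[{"linear":[0.01,-0.0005,-0.0045],"twist":[0,0,0],"fingers":1},{"linear":[0.026,-0.0005,-0.0045],"twist":[0,0,0],"fingers":1},{"linear":[0.044,-0.0005,-0.0045],"twist":[0,0,0],"fingers":1},{"linear":[0.06,-0.0005,-0.0045],"twist":[0,0,0],"fingers":1},{"linear":[0.073,-0.0005,-0.0045],"twist":[0,0,0],"fingers":1},{"linear":[0.081,-0.0005,-0.0045],"twist":[0,0,0],"fingers":1},{"linear":[0.085,-0.0005,-0.0045],"twist":[0,0,0],"fingers":1},{"linear":[0.086,-0.0005,-0.0045],"twist":[0,0,0],"fingers":1}]' 20; python3 -m creep '[{"linear":[0,0,0],"twist":[0,0,0],"fingers":1},{"linear":[0.001,0,0],"twist":[0,0,0],"fingers":1},{"linear":[0.0015,0,0],"twist":[0,0,0],"fingers":1}]' 20; python3 go.py .5882 .2797 .042 103
```

```text
time: 18.75
position: [0.5867, 0.2817, 0.0367]
tool_rot: [1.043, 1.307, -1.044]
ft_force: [-0.7, 0.0, -2.9]
grip_width: 0.742
time: 19.0
position: [0.5877, 0.2823, 0.037]
tool_rot: [1.044, 1.306, -1.042]
ft_force: [0.3, -0.3, -2.0]
grip_width: 0.737
t 19.0 pos [0.5877 0.2823 0.037 ] lin mm [ 3.  -0.1  2.7] tilt 0.1
jaw -77.21 tilt vec (tool x in world) [ 1.6e-03  7.0e-04 -1.0e+00] twist x -0.21 F [ 0.26 -0.28 -1.99] w mm 64.1
```

```bash
python3 -m creep '[{"linear":[0.0005,0,0.002],"twist":[0,0,0],"fingers":1},{"linear":[0.001,0,0.002],"twist":[0,0,0],"fingers":1},{"linear":[0.0015,0,0.002],"twist":[0,0,0],"fingers":1}]' 20; python3 -m creep '[{"linear":[0.0005,0,0],"twist":[0,0,0],"fingers":1},{"linear":[0.001,0,0],"twist":[0,0,0],"fingers":1}]' 20;  python3 go.py .5882 .2797 .042 103
```

```text
time: 19.25
position: [0.5878, 0.2797, 0.0348]
tool_rot: [1.044, 1.306, -1.043]
ft_force: [-0.9, 0.3, -1.8]
grip_width: 0.744
time: 19.42
position: [0.5877, 0.2798, 0.0345]
tool_rot: [1.043, 1.306, -1.043]
ft_force: [-2.5, -2.9, 7.6]
grip_width: 0.736
t 19.42 pos [0.5877 0.2798 0.0345] lin mm [0.5 0.4 0.2] tilt 0.04
jaw -77.22 tilt vec (tool x in world) [ 5.e-04 -5.e-04 -1.e+00] twist x -0.22 F [-2.55 -2.89  7.62] w mm 64.0
```

```bash
python3 -m creep '[{"linear":[-0.0005,0,0],"twist":[0,0,0],"fingers":1},{"linear":[-0.0005,0,0],"twist":[0,0,0],"fingers":-1},{"linear":[-0.0005,0,0],"twist":[0,0,0],"fingers":-1},{"linear":[-0.0005,0,0],"twist":[0,0,0],"fingers":-1},{"linear":[-0.0005,0,0],"twist":[0,0,0],"fingers":-1},{"linear":[-0.02,0,0],"twist":[0,0,0],"fingers":-1},{"linear":[-0.055,0,0],"twist":[0,0,0],"fingers":-1},{"linear":[-0.095,0,0],"twist":[0,0,0],"fingers":-1}]' 20; python3 go.py .418 .139 .15 103
```

```text
time: 20.08
position: [0.5857, 0.2792, 0.127]
tool_rot: [1.039, 1.31, -1.047]
ft_force: [1.1, -0.1, -0.9]
grip_width: 1.001
t 20.08 pos [0.5857 0.2792 0.127 ] lin mm [ -13.9 -194.7   99.5] tilt 0.31
jaw -77.19 tilt vec (tool x in world) [-0.0051 -0.0018 -1.    ] twist x -0.19 F [ 1.15 -0.12 -0.89] w mm 87.1
```

```bash
python3 -m creep '[{"linear":[-0.02,-0.03,0.015],"twist":[0,0,0],"fingers":-1},{"linear":[-0.03,-0.06,0.031],"twist":[0,0,0],"fingers":-1},{"linear":[-0.035,-0.09,0.046],"twist":[0,0,0],"fingers":-1},{"linear":[-0.035,-0.12,0.061],"twist":[0,0,0],"fingers":-1},{"linear":[-0.035,-0.15,0.076],"twist":[0,0,0],"fingers":-1},{"linear":[-0.035,-0.175,0.09],"twist":[0,0,0],"fingers":-1},{"linear":[-0.035,-0.19,0.098],"twist":[0,0,0],"fingers":-1},{"linear":[-0.035,-0.195,0.1],"twist":[0,0,0],"fingers":-1}]' 20; python3 -m creep '[{"linear":[0,0,0],"twist":[0,0,0],"fingers":-1},{"linear":[0,0,0],"twist":[0,0,0],"fingers":-1},{"linear":[0,0,0],"twist":[0,0,0],"fingers":-1}]'; python3 - <<'E'
from h import *
cp=viewer.camera_params("wrist"); im,d=viewer.get_image("wrist")
im=im[:,:,::-1].copy()
a=np.linspace(0,6.28,60)
for z,r,c in((.005,.019,(.418,.139)),(.09,.02,(.418,.139))):
 cv2.polylines(im,[proj("wrist",np.stack([c[0]+r*np.cos(a),c[1]+r*np.sin(a),0*a+z],-1),cp).astype(np.int32)],True,(0,0,255),1)
b=np.radians(-11.3)
M=lambda x,y:[.4237+x*np.cos(b)-y*np.sin(b),.1409+x*np.sin(b)+y*np.cos(b),.005]
cv2.polylines(im,[proj("wrist",np.array([M(*q) for q in((.07,.038),(.07,-.038),(-.07,-.038),(-.07,.038))]),cp).astype(np.int32)],True,(0,255,0),1)
cv2.imwrite("pics/w6.png",im)
P=cloud("wrist",d)
for z0,z1 in((.06,.08),(.08,.095),(.07,.11)):
 s=(np.hypot(P[...,0]-.418,P[...,1]-.139)<.04)&(P[...,2]>z0)&(P[...,2]<z1)
 t=(P[s][:,:2]*1000).astype(np.float32); print(len(t),cv2.minEnclosingCircle(t), P[s][:,2].max())
E
python3 go.py .418 .139 .055 103
```

```text
time: 20.75
position: [0.4178, 0.1371, 0.1635]
tool_rot: [1.043, 1.304, -1.046]
ft_force: [0.3, -0.5, 0.1]
grip_width: 1.002
time: 21.0
position: [0.4204, 0.1404, 0.1638]
tool_rot: [1.043, 1.307, -1.041]
ft_force: [0.8, 0.6, -0.4]
grip_width: 1.0
23 ((430.6267395019531, 143.01519775390625), 7.290896892547607) 0.06198879868584117
981 ((419.4272155761719, 139.6827850341797), 19.694358825683594) 0.09499733947261463
2469 ((419.4272155761719, 139.6827850341797), 19.694358825683594) 0.10047681048492557
t 21.05 pos [0.4203 0.1404 0.1637] lin mm [116.7  -2.6   1. ] tilt 0.06
jaw -77.13 tilt vec (tool x in world) [ 4.e-04  1.e-03 -1.e+00] twist x -0.13 F [ 0.96  1.31 -0.52] w mm 86.8
```

View pics/w6.png

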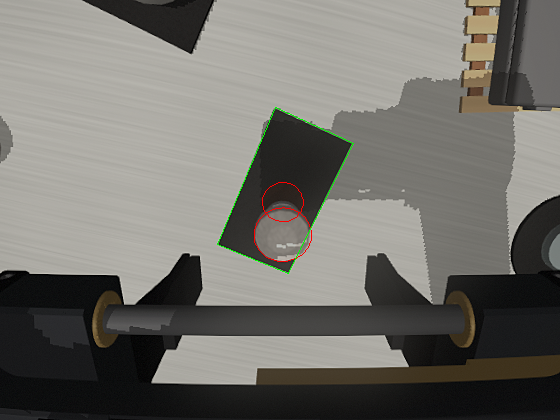

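```bash
python3 -m creep '[{"linear":[0.015,-0.0015,0.0006],"twist":[0,0,0],"fingers":-1},{"linear":[0.04,-0.0015,0.0006],"twist":[0,0,0],"fingers":-1},{"linear":[0.065,-0.0015,0.0006],"twist":[0,0,0],"fingers":-1},{"linear":[0.088,-0.0015,0.0006],"twist":[0,0,0],"fingers":-1},{"linear":[0.103,-0.0015,0.0006],"twist":[0,0,0],"fingers":-1},{"linear":[0.112,-0.0015,0.0006],"twist":[0,0,0],"fingers":-1},{"linear":[0.116,-0.0015,0.0006],"twist":[0,0,0],"fingers":-1},{"linear":[0.117,-0.0015,0.0006],"twist":[0,0,0],"fingers":-1}]' 12; python3 -m creep '[{"linear":[0,0,0],"twist":[0,0,0],"fingers":-1},{"linear":[0,0,0],"twist":[0,0,0],"fingers":-1}]' 12;python3 go.py .419 .1395 .053 103;python3 - <<'E'
from h import *
im,d=viewer.get_image("wrist"); cv2.imwrite("pics/w7.png",im[:,:,::-1])
im,d=viewer.get_image("scene"); cv2.imwrite("pics/s7.png",cv2.resize(im[90:220,260:440,::-1],None,fx=4,fy=4))
E
```

```text
time: 21.72
position: [0.4182, 0.1389, 0.046]
tool_rot: [1.043, 1.308, -1.043]
ft_force: [0.6, -0.5, 0.5]
grip_width: 1.001
time: 21.88
position: [0.4191, 0.1388, 0.0474]
tool_rot: [1.044, 1.306, -1.042]
ft_force: [-0.2, 0.4, -0.0]
grip_width: 0.999
t 21.88 pos [0.4191 0.1388 0.0474] lin mm [ 2.4  0.1 -0.7] tilt 0.1
jaw -77.2 tilt vec (tool x in world) [ 1.7e-03  4.0e-04 -1.0e+00] twist x -0.2 F [-0.15  0.45 -0.02] w mm 86.9
```

View pics/w7.png

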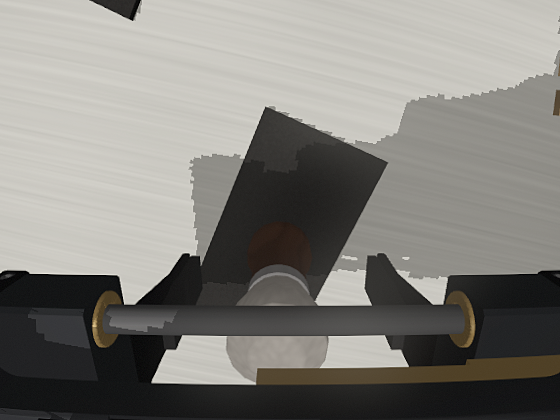

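View pics/s7.png

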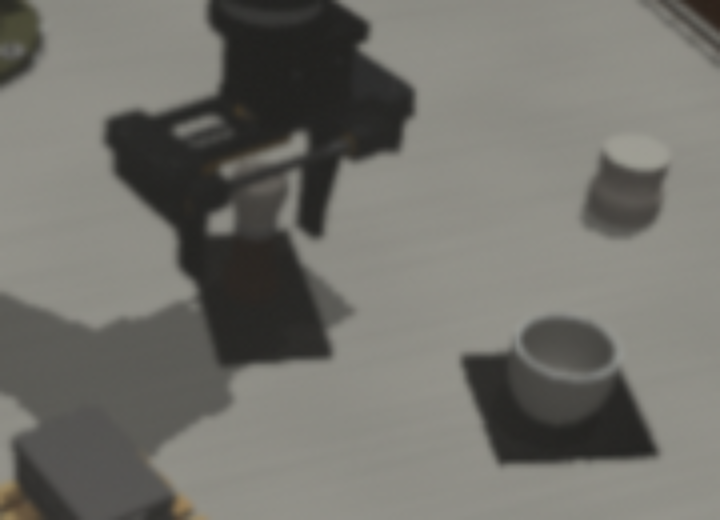

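```bash
python3 -m creep '[{"linear":[0.001,0,-0.0005],"twist":[0,0,0],"fingers":0},{"linear":[0.0015,0,-0.0005],"twist":[0,0,0],"fingers":0},{"linear":[0.0015,0,-0.0005],"twist":[0,0,0],"fingers":0.3},{"linear":[0.0015,0,-0.0005],"twist":[0,0,0],"fingers":1},{"linear":[0.0015,0,-0.0005],"twist":[0,0,0],"fingers":1},{"linear":[0.0015,0,-0.0005],"twist":[0,0,0],"fingers":1},{"linear":[0.0015,0,-0.0005],"twist":[0,0,0],"fingers":1},{"linear":[0.0015,0,-0.0005],"twist":[0,0,0],"fingers":1}]' 10; python3 -m creep '[{"linear":[0,0,0],"twist":[0,0,0],"fingers":1},{"linear":[0,0,0],"twist":[0,0,0],"fingers":1},{"linear":[0,0,0],"twist":[0,0,0],"fingers":1}]' 12;python3 go.py .419 .1395 .053 103;python3 - <<'E'
from h import *
im,d=viewer.get_image("scene"); cv2.imwrite("pics/s8.png",cv2.resize(im[90:220,260:440,::-1],None,fx=4,fy=4))
im,d=viewer.get_image("wrist"); cv2.imwrite("pics/w8.png",im[:,:,::-1])
E
```

```text
time: 22.65
position: [0.418, 0.1388, 0.045]
tool_rot: [1.043, 1.307, -1.043]
ft_force: [0.1, 0.8, -0.6]
grip_width: 0.479
time: 22.9
position: [0.4181, 0.1389, 0.0451]
tool_rot: [1.043, 1.306, -1.043]
ft_force: [-0.9, -0.1, 0.7]
grip_width: 0.422
t 22.9 pos [0.4181 0.1389 0.0451] lin mm [ 0.1  1.  -0.4] tilt 0.01
jaw -77.21 tilt vec (tool x in world) [ 2.e-04 -0.e+00 -1.e+00] twist x -0.21 F [-0.87 -0.12  0.66] w mm 36.7
```

View pics/w8.png

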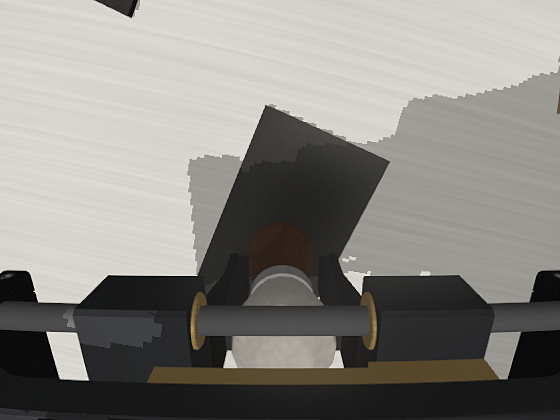

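View pics/s8.png

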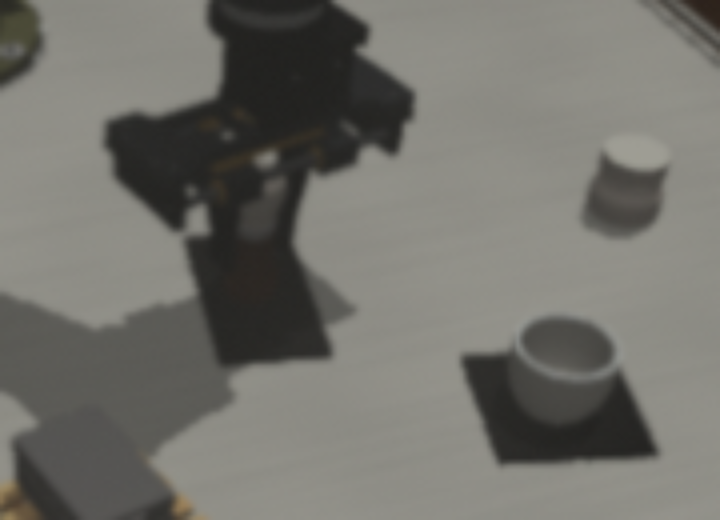

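```bash
python3 -m creep '[{"linear":[0,0,0],"twist":[0,0,0],"fingers":1},{"linear":[0,0,0],"twist":[0,0,0],"fingers":1},{"linear":[0,0,0],"twist":[0,0,0],"fingers":1}]' 12;python3 -m creep '[{"linear":[0,0,0],"twist":[0,0,0],"fingers":1},{"linear":[0,0,0],"twist":[0,0,0],"fingers":1}]' 15;python3 go.py .419 .1395 .053 103
```

```text
time: 23.25
position: [0.4181, 0.1389, 0.0451]
tool_rot: [1.043, 1.306, -1.043]
ft_force: [-0.3, -0.3, 2.0]
grip_width: 0.414
time: 23.42
position: [0.4181, 0.1389, 0.0451]
tool_rot: [1.043, 1.306, -1.043]
ft_force: [-0.3, 0.8, 2.4]
grip_width: 0.42
t 23.42 pos [0.4181 0.1389 0.0451] lin mm [ 0.1  1.  -0.4] tilt 0.01
jaw -77.21 tilt vec (tool x in world) [ 2.e-04  0.e+00 -1.e+00] twist x -0.21 F [-0.34  0.79  2.45] w mm 36.6
```

```bash
python3 -m creep '[{"linear":[-0.001,0,0],"twist":[0,0,0],"fingers":1},{"linear":[-0.002,0,0],"twist":[0,0,0],"fingers":1},{"linear":[-0.004,0,0],"twist":[0,0,0],"fingers":1},{"linear":[-0.006,0,0],"twist":[0,0,0],"fingers":1},{"linear":[-0.008,0,0],"twist":[0,0,0],"fingers":1},{"linear":[-0.008,0,0],"twist":[0,0,0],"fingers":1}]' 20;python3 go.py .419 .1395 .053 103;python3 - <<'E'
from h import *
im,d=viewer.get_image("scene"); cv2.imwrite("pics/s9.png",cv2.resize(im[90:220,260:440,::-1],None,fx=4,fy=4))
im,d=viewer.get_image("wrist"); cv2.imwrite("pics/w9.png",im[:,:,::-1])
E
```

```text
time: 23.92
position: [0.4183, 0.1389, 0.0534]
tool_rot: [1.043, 1.306, -1.043]
ft_force: [0.1, 0.5, -0.4]
grip_width: 0.418
t 23.92 pos [0.4183 0.1389 0.0534] lin mm [ 8.4  0.8 -0.4] tilt 0.04
jaw -77.21 tilt vec (tool x in world) [ 7.e-04 -0.e+00 -1.e+00] twist x -0.21 F [ 0.11  0.49 -0.38] w mm 36.3
```

View pics/w9.png

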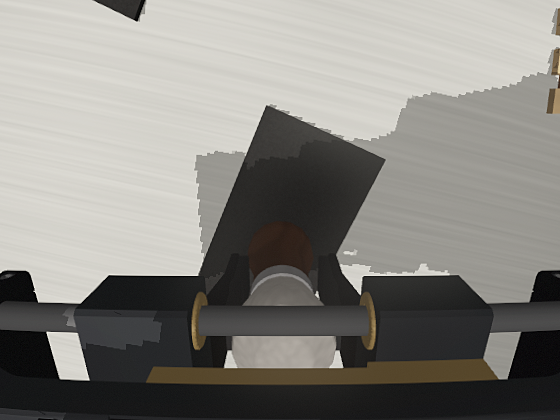

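View pics/s9.png

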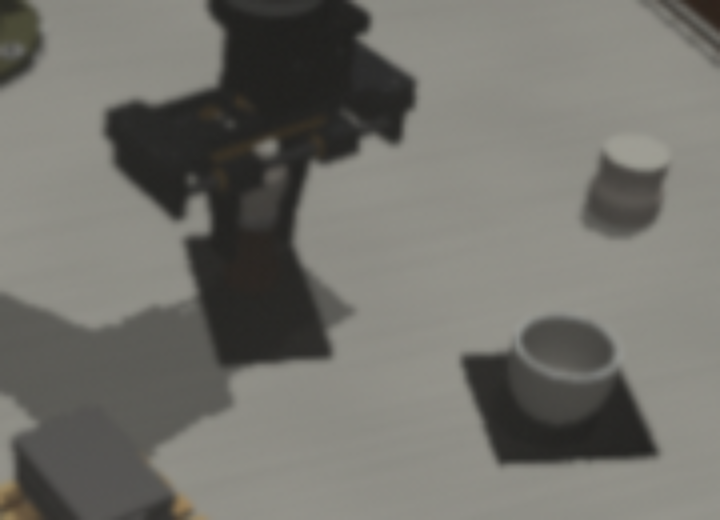

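```bash
python3 -m creep '[{"linear":[-0.006,0,0],"twist":[0,0,0],"fingers":1},{"linear":[-0.016,0,0],"twist":[0,0,0],"fingers":1},{"linear":[-0.03,0,0],"twist":[0,0,0],"fingers":1},{"linear":[-0.045,0.001,0.005],"twist":[0,0,0],"fingers":1},{"linear":[-0.056,0.003,0.014],"twist":[0,0,0],"fingers":1},{"linear":[-0.063,0.006,0.028],"twist":[0,0,0],"fingers":1},{"linear":[-0.065,0.01,0.047],"twist":[0,0,0],"fingers":1},{"linear":[-0.065,0.015,0.069],"twist":[0,0,0],"fingers":1}]' 20; python3 -m creep '[{"linear":[0,0.005,0.024],"twist":[0,0,0],"fingers":1},{"linear":[0,0.01,0.048],"twist":[0,0,0],"fingers":1},{"linear":[0,0.016,0.072],"twist":[0,0,0],"fingers":1},{"linear":[0,0.021,0.096],"twist":[0,0,0],"fingers":1},{"linear":[0,0.026,0.12],"twist":[0,0,0],"fingers":1},{"linear":[0,0.031,0.144],"twist":[0,0,0],"fingers":1},{"linear":[0,0.036,0.168],"twist":[0,0,0],"fingers":1},{"linear":[0,0.041,0.192],"twist":[0,0,0],"fingers":1}]' 20; python3 go.py .6127 -.2785 .126 103
```

```text
time: 24.68
position: [0.4489, 0.0752, 0.1201]
tool_rot: [1.043, 1.305, -1.04]
ft_force: [0.2, 0.8, -0.5]
grip_width: 0.41
time: 25.35
position: [0.5311, -0.1045, 0.1191]
tool_rot: [1.043, 1.306, -1.043]
ft_force: [0.1, 0.7, -1.3]
grip_width: 0.416
t 25.35 pos [ 0.5311 -0.1045  0.1191] lin mm [  1.2  41.1 187.8] tilt 0.06
jaw -77.21 tilt vec (tool x in world) [ 1.e-03 -2.e-04 -1.e+00] twist x -0.21 F [ 0.13  0.74 -1.31] w mm 36.2
```

```bash
python3 -m creep '[{"linear":[0,0.005,0.024],"twist":[0,0,0],"fingers":1},{"linear":[0,0.01,0.048],"twist":[0,0,0],"fingers":1},{"linear":[0,0.016,0.074],"twist":[0,0,0],"fingers":1},{"linear":[0,0.022,0.1],"twist":[0,0,0],"fingers":1},{"linear":[0,0.028,0.126],"twist":[0,0,0],"fingers":1},{"linear":[0,0.033,0.15],"twist":[0,0,0],"fingers":1},{"linear":[0,0.037,0.169],"twist":[0,0,0],"fingers":1},{"linear":[0,0.04,0.181],"twist":[0,0,0],"fingers":1}]' 20; python3 -m creep '[{"linear":[0,0.001,0.004],"twist":[0,0,0],"fingers":1},{"linear":[0,0.001,0.006],"twist":[0,0,0],"fingers":1},{"linear":[0,0.001,0.006],"twist":[0,0,0],"fingers":1},{"linear":[0,0.001,0.006],"twist":[0,0,0],"fingers":1}]' 20;python3 - <<'E'
from h import *
im,d=viewer.get_image("wrist"); cv2.imwrite("pics/w10.png",im[:,:,::-1])
im,d=viewer.get_image("scene"); cv2.imwrite("pics/s10.png",cv2.resize(im[160:290,90:270,::-1],None,fx=4,fy=4))
E
python3 go.py .6127 -.2785 .058 103
```

```text
time: 26.02
position: [0.6098, -0.2742, 0.1189]
tool_rot: [1.044, 1.304, -1.045]
ft_force: [-0.5, -0.6, 0.5]
grip_width: 0.409
time: 26.35
position: [0.6117, -0.2752, 0.1184]
tool_rot: [1.043, 1.308, -1.042]
ft_force: [-0.5, 0.9, -0.6]
grip_width: 0.414
t 26.45 pos [ 0.6118 -0.2752  0.1184] lin mm [68.3  0.1  3.5] tilt 0.02
jaw -77.12 tilt vec (tool x in world) [ 0.e+00  4.e-04 -1.e+00] twist x -0.12 F [ 0.34  0.43 -1.49] w mm 35.9
```

View pics/w10.png

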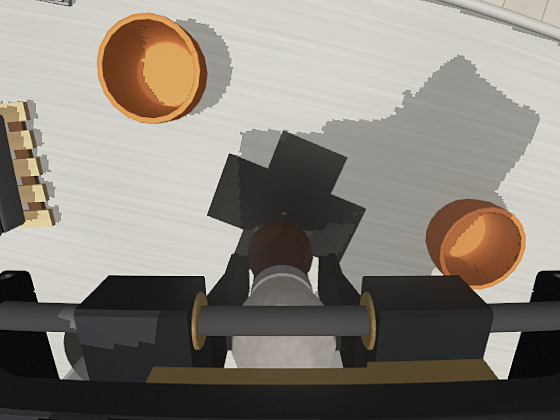

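View pics/s10.png

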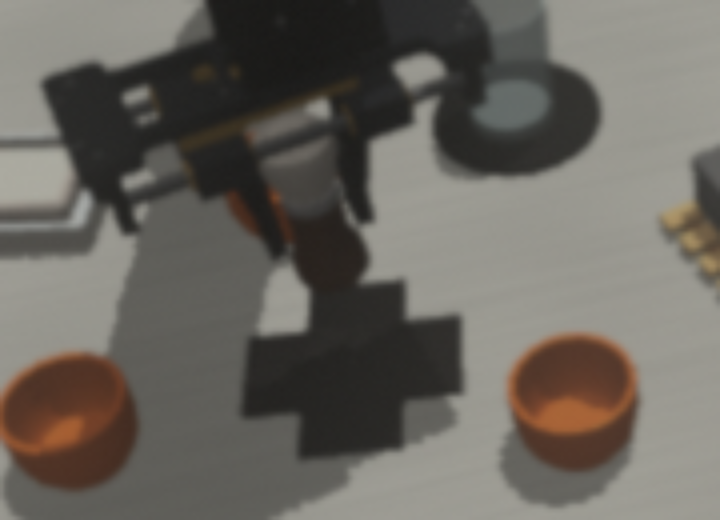

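```bash
python3 -m creep '[{"linear":[0.006,0,0.003],"twist":[0,0,0],"fingers":1},{"linear":[0.018,0,0.0035],"twist":[0,0,0],"fingers":1},{"linear":[0.032,0,0.0035],"twist":[0,0,0],"fingers":1},{"linear":[0.046,0,0.0035],"twist":[0,0,0],"fingers":1},{"linear":[0.058,0,0.0035],"twist":[0,0,0],"fingers":1},{"linear":[0.066,0,0.0035],"twist":[0,0,0],"fingers":1},{"linear":[0.069,0,0.0035],"twist":[0,0,0],"fingers":1},{"linear":[0.069,0,0.0035],"twist":[0,0,0],"fingers":1}]' 20; python3 -m creep '[{"linear":[0.0005,0,0],"twist":[0,0,0],"fingers":1},{"linear":[0.001,0,0],"twist":[0,0,0],"fingers":1},{"linear":[0.0015,0,0],"twist":[0,0,0],"fingers":1}]' 20;python3 go.py .6127 -.2785 .053 103
```

```text
time: 27.12
position: [0.6118, -0.2795, 0.0474]
tool_rot: [1.043, 1.309, -1.044]
ft_force: [-0.1, -0.4, -0.9]
grip_width: 0.416
time: 27.37
position: [0.6132, -0.2802, 0.0485]
tool_rot: [1.043, 1.305, -1.043]
ft_force: [0.0, -0.5, -1.4]
grip_width: 0.413
t 27.37 pos [ 0.6132 -0.2802  0.0485] lin mm [ 3.5 -0.1 -1.8] tilt 0.1
jaw -77.21 tilt vec (tool x in world) [ 1.6e-03 -8.0e-04 -1.0e+00] twist x -0.21 F [ 0.   -0.46 -1.44] w mm 36.0
```

```bash
python3 -m creep '[{"linear":[0.0005,0,-0.0012],"twist":[0,0,0],"fingers":1},{"linear":[0.001,0,-0.0012],"twist":[0,0,0],"fingers":1},{"linear":[0.0015,0,-0.0012],"twist":[0,0,0],"fingers":1},{"linear":[0.002,0,-0.0012],"twist":[0,0,0],"fingers":1}]' 20; python3 -m creep '[{"linear":[0.0005,0,0],"twist":[0,0,0],"fingers":1},{"linear":[0.001,0,0],"twist":[0,0,0],"fingers":1}]' 20;  python3 go.py .6127 -.2785 .053 103
```

```text
time: 27.7
position: [0.6124, -0.2788, 0.0457]
tool_rot: [1.043, 1.306, -1.043]
ft_force: [0.0, 0.6, -0.3]
grip_width: 0.411
time: 27.87
position: [0.6128, -0.2788, 0.0452]
tool_rot: [1.043, 1.306, -1.043]
ft_force: [0.0, 0.9, 4.8]
grip_width: 0.413
t 27.87 pos [ 0.6128 -0.2788  0.0452] lin mm [ 0.2 -0.  -0.3] tilt 0.06
jaw -77.21 tilt vec (tool x in world) [ 1.e-03 -3.e-04 -1.e+00] twist x -0.21 F [0.01 0.92 4.76] w mm 36.0
```

```bash
python3 -m creep '[{"linear":[0,0,0],"twist":[0,0,0],"fingers":0},{"linear":[0,0,0],"twist":[0,0,0],"fingers":-0.5},{"linear":[0,0,0],"twist":[0,0,0],"fingers":-1},{"linear":[0,0,0],"twist":[0,0,0],"fingers":-1},{"linear":[0,0,0],"twist":[0,0,0],"fingers":-1},{"linear":[0,0,0],"twist":[0,0,0],"fingers":-1}]' 20; python3 -m creep '[{"linear":[-0.01,0,0],"twist":[0,0,0],"fingers":-1},{"linear":[-0.03,0,0],"twist":[0,0,0],"fingers":-1},{"linear":[-0.06,0,0],"twist":[0,0,0],"fingers":-1},{"linear":[-0.095,0,0],"twist":[0,0,0],"fingers":-1},{"linear":[-0.115,0,0],"twist":[0,0,0],"fingers":-1},{"linear":[-0.115,0,0],"twist":[0,0,0],"fingers":-1}]'; python3 go.py .596 -.03 .12 103;python3 - <<'E'
from h import *
im,d=viewer.get_image("wrist"); cv2.imwrite("pics/w11.png",im[:,:,::-1])
E
```

```text
time: 28.37
position: [0.6122, -0.2788, 0.0444]
tool_rot: [1.043, 1.307, -1.043]
ft_force: [-0.3, -0.2, -0.9]
grip_width: 0.786
time: 28.87
position: [0.6156, -0.28, 0.1671]
tool_rot: [1.044, 1.295, -1.039]
ft_force: [0.8, 0.6, 0.4]
grip_width: 0.998
t 28.87 pos [ 0.6156 -0.28    0.1671] lin mm [  53.7   35.7 -248.6] tilt 0.64
jaw -77.22 tilt vec (tool x in world) [ 0.0102 -0.0046 -0.9999] twist x -0.22 F [0.85 0.65 0.39] w mm 86.8
```

View pics/w11.png

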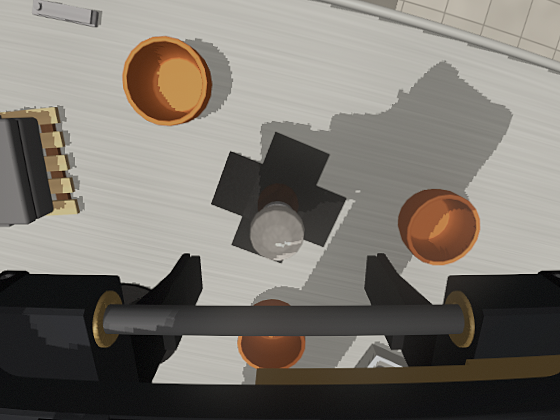

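```bash
python3 -m creep '[{"linear":[0,0.005,-0.033],"twist":[0,0,0],"fingers":-1},{"linear":[0.01,0.01,-0.07],"twist":[0,0,0],"fingers":-1},{"linear":[0.02,0.015,-0.108],"twist":[0,0,0],"fingers":-1},{"linear":[0.03,0.02,-0.147],"twist":[0,0,0],"fingers":-1},{"linear":[0.04,0.027,-0.185],"twist":[0,0,0],"fingers":-1},{"linear":[0.045,0.032,-0.22],"twist":[0,0,0],"fingers":-1},{"linear":[0.05,0.035,-0.24],"twist":[0,0,0],"fingers":-1},{"linear":[0.05,0.0355,-0.2485],"twist":[0,0,0],"fingers":-1}]' 20; python3 -m creep '[{"linear":[0,0,0],"twist":[0,0,0],"fingers":-1},{"linear":[0,0,0],"twist":[0,0,0],"fingers":-1},{"linear":[0,0,0],"twist":[0,0,0],"fingers":-1}]'; python3 - <<'E'
from h import *
cp=viewer.camera_params("wrist"); im,d=viewer.get_image("wrist"); cv2.imwrite("pics/w12.png",im[:,:,::-1])
P=cloud("wrist",d)
s=(np.hypot(P[...,0]-.596,P[...,1]+.03)<.07)&(P[...,2]>.042)&(P[...,2]<.056)
t=(P[s][:,:2]*1000).astype(np.float32); print(len(t),cv2.minAreaRect(t))
E
python3 go.py .596 -.03 .036 103
```

```text
time: 29.58
position: [0.59, -0.0232, 0.1077]
tool_rot: [1.038, 1.314, -1.039]
ft_force: [-0.5, -0.6, -0.1]
grip_width: 0.998
time: 29.83
position: [0.5922, -0.0316, 0.1097]
tool_rot: [1.045, 1.304, -1.046]
ft_force: [0.7, -0.1, 0.2]
grip_width: 1.001
11253 ((595.2802734375, -31.51315689086914), (96.52631378173828, 58.4913215637207), 12.666738510131836)
t 29.88 pos [ 0.5922 -0.0317  0.1097] lin mm [81.7  4.  -0.9] tilt 0.08
jaw -77.43 tilt vec (tool x in world) [ 3.0e-04 -1.4e-03 -1.0e+00] twist x -0.43 F [ 0.17 -0.21  0.35] w mm 87.4
```

View pics/w12.png

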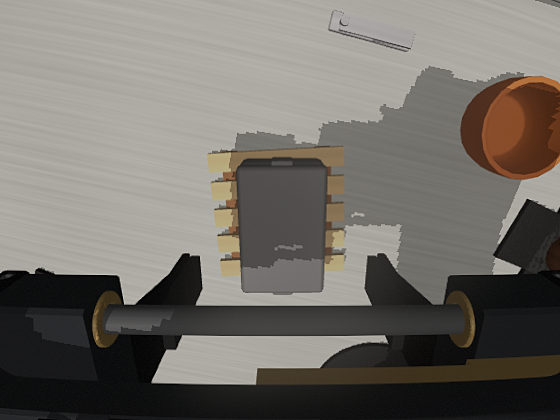

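```bash
python3 -m creep '[{"linear":[0.01,0.003,0],"twist":[0,0,0],"fingers":-1},{"linear":[0.03,0.003,0],"twist":[0,0,0],"fingers":-1},{"linear":[0.05,0.003,0],"twist":[0,0,0],"fingers":-1},{"linear":[0.068,0.003,0],"twist":[0,0,0],"fingers":-1},{"linear":[0.078,0.003,0],"twist":[0,0,0],"fingers":-1},{"linear":[0.081,0.003,0],"twist":[0,0,0],"fingers":-1},{"linear":[0.081,0.003,0],"twist":[0,0,0],"fingers":-1}]' 15;python3 -m creep '[{"linear":[0,0,0],"twist":[0,0,0],"fingers":-1},{"linear":[0,0,0],"twist":[0,0,0],"fingers":1},{"linear":[0,0,0],"twist":[0,0,0],"fingers":1},{"linear":[0,0,0],"twist":[0,0,0],"fingers":1},{"linear":[0,0,0],"twist":[0,0,0],"fingers":1},{"linear":[0,0,0],"twist":[0,0,0],"fingers":1},{"linear":[0,0,0],"twist":[0,0,0],"fingers":1},{"linear":[0,0,0],"twist":[0,0,0],"fingers":1}]' 20; python3 go.py .4237 .1409 .1 78.7
```

```text
time: 30.47
position: [0.5943, -0.0285, 0.0275]
tool_rot: [1.043, 1.308, -1.045]
ft_force: [-1.3, 0.5, 0.8]
grip_width: 1.002
time: 31.13
position: [0.5951, -0.0283, 0.0289]
tool_rot: [1.043, 1.306, -1.043]
ft_force: [-0.2, -0.6, 1.6]
grip_width: 0.664
t 31.13 pos [ 0.5951 -0.0283  0.0289] lin mm [ -63.3 -129.7 -202.9] tilt 0.05
jaw -77.21 tilt vec (tool x in world) [ 7.e-04 -6.e-04 -1.e+00] twist x 24.09 F [-0.21 -0.64  1.59] w mm 57.7
```

```bash
python3 -m creep '[{"linear":[-0.006,0,0],"twist":[0,0,0],"fingers":1},{"linear":[-0.02,0,0],"twist":[0,0,0],"fingers":1},{"linear":[-0.04,-0.003,-0.005],"twist":[2,0,0],"fingers":1},{"linear":[-0.055,-0.01,-0.016],"twist":[5,0,0],"fingers":1},{"linear":[-0.063,-0.021,-0.033],"twist":[9,0,0],"fingers":1},{"linear":[-0.065,-0.036,-0.056],"twist":[13,0,0],"fingers":1},{"linear":[-0.065,-0.052,-0.082],"twist":[17,0,0],"fingers":1},{"linear":[-0.065,-0.069,-0.108],"twist":[21,0,0],"fingers":1}]' 20; python3 go.py .4237 .1409 .1 78.7
```

```text
time: 31.8
position: [0.5028, 0.063, 0.0939]
tool_rot: [1.317, 1.136, -1.317]
ft_force: [0.2, -0.2, -1.6]
grip_width: 0.666
t 31.8 pos [0.5028 0.063  0.0939] lin mm [  1.9 -89.7 -65.5] tilt 0.03
jaw -98.45 tilt vec (tool x in world) [ 4.e-04  3.e-04 -1.e+00] twist x 2.85 F [ 0.17 -0.2  -1.58] w mm 57.9
```

```bash
python3 -m creep '[{"linear":[0,-0.025,-0.018],"twist":[2,0,0],"fingers":1},{"linear":[0,-0.048,-0.035],"twist":[2.9,0,0],"fingers":1},{"linear":[0,-0.067,-0.049],"twist":[2.9,0,0],"fingers":1},{"linear":[0,-0.081,-0.059],"twist":[2.9,0,0],"fingers":1},{"linear":[0,-0.088,-0.064],"twist":[2.9,0,0],"fingers":1},{"linear":[0,-0.0897,-0.0655],"twist":[2.9,0,0],"fingers":1},{"linear":[0,-0.0897,-0.0655],"twist":[2.9,0,0],"fingers":1},{"linear":[0,-0.0897,-0.0655],"twist":[2.9,0,0],"fingers":1}]' 20; python3 - <<'E'
from h import *
cp=viewer.camera_params("wrist"); im,d=viewer.get_image("wrist")
im=im[:,:,::-1].copy()
b=np.radians(-11.3)
M=lambda x,y:[.4237+x*np.cos(b)-y*np.sin(b),.1409+x*np.sin(b)+y*np.cos(b),.005]
cv2.polylines(im,[proj("wrist",np.array([M(*q) for q in((.07,.038),(.07,-.038),(-.07,-.038),(-.07,.038))]),cp).astype(np.int32)],True,(0,255,0),1)
cv2.imwrite("pics/w13.png",im)
E
python3 go.py .4237 .1409 .031 78.7
```

```text
time: 32.47
position: [0.4251, 0.139, 0.0937]
tool_rot: [1.352, 1.11, -1.351]
ft_force: [0.3, -0.5, -1.8]
grip_width: 0.665
t 32.52 pos [0.4251 0.1389 0.0936] lin mm [70.6 -1.8 -1.7] tilt 0.02
jaw -101.2 tilt vec (tool x in world) [ 4.e-04 -1.e-04 -1.e+00] twist x 0.1 F [ 0.52 -0.67 -1.22] w mm 58.2
```

View pics/w13.png

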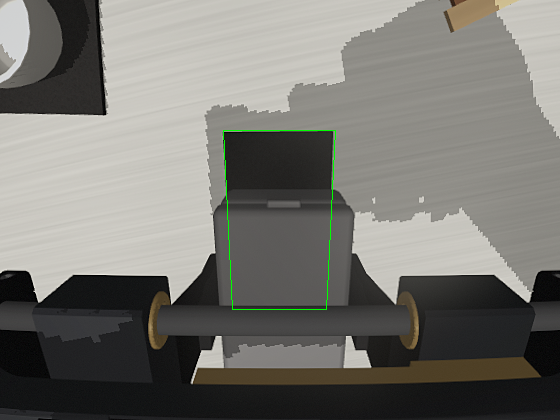

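```bash
python3 -m creep '[{"linear":[0.008,-0.0018,-0.0017],"twist":[0,0,0],"fingers":1},{"linear":[0.022,-0.0018,-0.0017],"twist":[0,0,0],"fingers":1},{"linear":[0.037,-0.0018,-0.0017],"twist":[0,0,0],"fingers":1},{"linear":[0.05,-0.0018,-0.0017],"twist":[0,0,0],"fingers":1},{"linear":[0.06,-0.0018,-0.0017],"twist":[0,0,0],"fingers":1},{"linear":[0.065,-0.0018,-0.0017],"twist":[0,0,0],"fingers":1},{"linear":[0.066,-0.0018,-0.0017],"twist":[0,0,0],"fingers":1},{"linear":[0.066,-0.0018,-0.0017],"twist":[0,0,0],"fingers":1}]' 20; python3 -m creep '[{"linear":[0.0005,0,0],"twist":[0,0,0],"fingers":1},{"linear":[0.001,0,0],"twist":[0,0,0],"fingers":1},{"linear":[0.0015,0,0],"twist":[0,0,0],"fingers":1}]' 20;python3 go.py .4237 .1409 .032 78.7
```

```text
time: 33.18
position: [0.4228, 0.1417, 0.0273]
tool_rot: [1.35, 1.111, -1.351]
ft_force: [-0.1, 0.2, -0.7]
grip_width: 0.665
time: 33.43
position: [0.4233, 0.1419, 0.0266]
tool_rot: [1.351, 1.11, -1.349]
ft_force: [0.4, 0.5, -2.1]
grip_width: 0.663
t 33.43 pos [0.4233 0.1419 0.0266] lin mm [2.6 0.6 0.9] tilt 0.08
jaw -101.11 tilt vec (tool x in world) [ 1.4e-03  1.0e-04 -1.0e+00] twist x 0.19 F [ 0.41  0.54 -2.1 ] w mm 57.7
```

```bash
python3 -m creep '[{"linear":[0.0005,0.0003,0.0006],"twist":[0,0,0],"fingers":1},{"linear":[0.001,0.0003,0.0006],"twist":[0,0,0],"fingers":1},{"linear":[0.0015,0.0003,0.0006],"twist":[0,0,0],"fingers":1},{"linear":[0.002,0.0003,0.0006],"twist":[0,0,0],"fingers":1}]' 20; python3 -m creep '[{"linear":[0.0005,0,0],"twist":[0,0,0],"fingers":1},{"linear":[0.001,0,0],"twist":[0,0,0],"fingers":1}]' 20;  python3 go.py .4237 .1409 .032 78.7
```

```text
time: 33.77
position: [0.423, 0.1411, 0.0241]
tool_rot: [1.351, 1.111, -1.351]
ft_force: [0.3, -0.6, -1.2]
grip_width: 0.661
time: 33.93
position: [0.423, 0.1411, 0.0238]
tool_rot: [1.35, 1.111, -1.351]
ft_force: [-4.6, -2.4, 12.7]
grip_width: 0.66
t 33.93 pos [0.423  0.1411 0.0238] lin mm [-0.2  0.8  0.1] tilt 0.04
jaw -101.11 tilt vec (tool x in world) [-4.e-04 -7.e-04 -1.e+00] twist x 0.19 F [-4.57 -2.41 12.66] w mm 57.5
```

Release, rise, and move clear for a final look.

```bash
python3 -m creep '[{"linear":[-0.001,0,0],"twist":[0,0,0],"fingers":1},{"linear":[-0.001,0,0],"twist":[0,0,0],"fingers":-1},{"linear":[-0.001,0,0],"twist":[0,0,0],"fingers":-1},{"linear":[-0.001,0,0],"twist":[0,0,0],"fingers":-1},{"linear":[-0.001,0,0],"twist":[0,0,0],"fingers":-1},{"linear":[-0.02,0,0],"twist":[0,0,0],"fingers":-1},{"linear":[-0.06,0,0],"twist":[0,0,0],"fingers":-1},{"linear":[-0.1,0,0],"twist":[0,0,0],"fingers":-1}]' 20; python3 -m creep '[{"linear":[-0.03,0.02,0.02],"twist":[0,0,0],"fingers":-1},{"linear":[-0.06,0.04,0.05],"twist":[0,0,0],"fingers":-1},{"linear":[-0.09,0.05,0.08],"twist":[0,0,0],"fingers":-1},{"linear":[-0.11,0.06,0.11],"twist":[0,0,0],"fingers":-1},{"linear":[-0.12,0.06,0.13],"twist":[0,0,0],"fingers":-1},{"linear":[-0.12,0.06,0.14],"twist":[0,0,0],"fingers":-1},{"linear":[-0.12,0.06,0.14],"twist":[0,0,0],"fingers":-1},{"linear":[-0.12,0.06,0.14],"twist":[0,0,0],"fingers":-1}]'; python3 - <<'E'
from h import *
im,d=viewer.get_image("top"); cv2.imwrite("pics/t9.png",im[:,:,::-1])
P=cloud("top",d)
for name,c,t in (("tumbler",(.438,-.1525),.095),("brush",(.6137,-.2785),.101),("bowl",(.5882,.2797),.051),("case",(.4237,.1409),.045)):
    s=(np.hypot(P[...,0]-c[0],P[...,1]-c[1])<.06)&(abs(P[...,2]-t)<(.008 if name!="brush" else .02))
    q=(P[s][:,:2]*1000).astype(np.float32)
    if len(q)>10: print(name,c,len(q),[np.round(v,1) for v in cv2.minAreaRect(q)],np.round(cv2.minEnclosingCircle(q)[0],1))
    print([(np.round(r["centre"],3).tolist(),round(r["conf"],2)) for r in nets.place_of("top",name)][:3])
im,d=viewer.get_image("scene"); cv2.imwrite("pics/s19.png",im[:,:,::-1])
E
```

```text
time: 34.6
position: [0.4212, 0.1408, 0.1228]
tool_rot: [1.348, 1.114, -1.354]
ft_force: [1.6, -0.2, -0.1]
grip_width: 0.993
time: 35.27
position: [0.4541, -0.0067, 0.2417]
tool_rot: [1.35, 1.113, -1.352]
ft_force: [0.2, 0.6, -0.3]
grip_width: 1.002
tumbler (0.438, -0.1525) 164 [array([ 438.3, -153.6]), array([60.2, 60.2]), np.float64(0.7)] [ 438.7 -154.5]
[([0.439, -0.15, 0.006], 0.59)]
brush (0.6137, -0.2785) 305 [array([ 611.2, -276.7]), array([37.9, 37. ]), np.float64(8.0)] [ 611.7 -277.3]
[([0.613, -0.276, 0.004], 0.92)]
bowl (0.5882, 0.2797) 226 [array([587.2, 277.6]), array([65. , 62.8]), np.float64(75.9)] [586.7 277.9]
[([0.697, -0.167, -0.002], 0.92), ([0.589, 0.276, 0.005], 0.83), ([0.484, -0.299, 0.0], 0.81)]
case (0.4237, 0.1409) 578 [array([424.4, 157.4]), array([94.1, 36.6]), np.float64(0.1)] [424.5 151.4]
[([0.423, 0.139, 0.007], 0.56)]
```

View pics/t9.png

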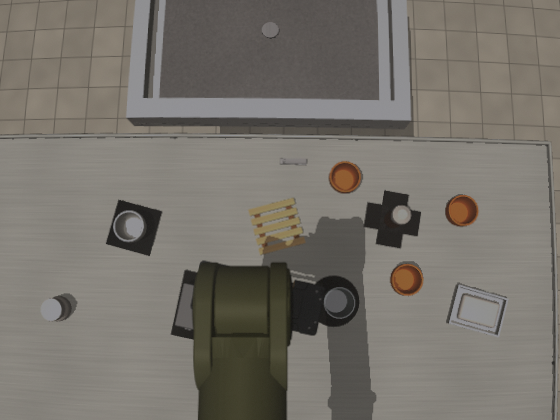

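View pics/s19.png

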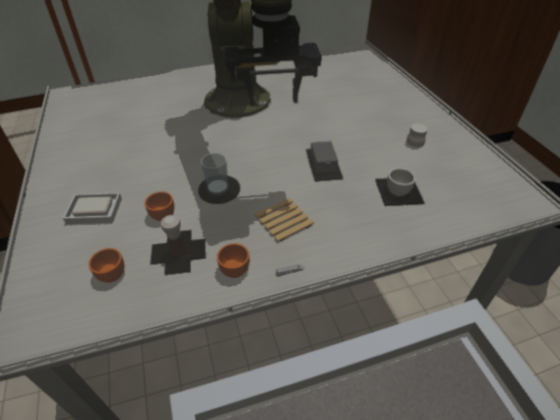

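```bash
python3 -c "
from bench import job; print(job.close_job())"
```

```text
the job is handed in; nothing more can be done
None
```

All four things are back on their own mats and upright, the board is bare, and I handed the job in at about 35 s of the 136 s allowed.

I parked the case on the slatted board first. Then I moved the tumbler to the round mat, the bowl to the square one, the brush to the cross and the case to the oblong one. I set each one down until the wrist force showed contact and only then let go.

**Last checks (top and scene pictures):**
- **Tumbler, bowl and brush:** each measured within about 3 mm of its mat centre.
- **Case:** the arm partly hid it in the last top picture, so that measured outline is not usable. The network put it about 2 mm off centre, and the robot's own pose at release about 1 mm. The scene picture shows it lying on its mat.
- **Clipper and orange bowls:** they look untouched in the pictures.

**Brush grip:** the jaws stopped at 36 mm instead of the handle's 28 mm, so they probably held the bristles rather than the straight grip. I checked with an 8 mm test lift. It stayed firm and upright, and it stands upright on the cross now.

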